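# Work a drawer runner past a bench dog into the planing frame

## Task

Push the loose wooden drawer runner along the bench into the planing frame, working its ends round behind the bench dog one after the other, until it lies between the two cheeks and flush along the back rail. Only push it with the fingers: keep it flat on the bench all the way, do not lift it or tip it, and leave the hardwood off-cut and the steel ring where they are.

Things in the scene. Friction and masses are not known exactly. Their poses are not given: they have to be found in the camera images.
- runner: the loose drawer runner: a straight pale wooden strip 130 mm long, 20 mm wide and 22 mm high, about 0.1 kg, with two small screw holes in its top, lying flat in front of the planing frame (on the robot's side of it). Origin: centre of its underside, on the bench. Its y axis runs along its length, its x axis across its width, z up
- frame: the planing frame, fixed to the bench: a low U of dark wood, 20 mm high, open toward the robot, made of a straight back rail (18 mm thick) and two cheeks (each 18 mm thick, reaching 40 mm forward of the rail's front face). Clear length between the cheeks 166 mm. Origin: on the bench, at the middle of the back rail's front face. Its x axis points through the rail, away from the opening; its y axis runs along the rail (the cheeks' inner faces are at y = +83 mm and -83 mm), z up
- dog: the bench dog, a fixed brass-coloured round post, at most 24 mm across, standing 45 mm out of the bench in front of the frame's mouth: axis about 62 mm in front of the back rail and 38 to 46 mm from the middle of the mouth toward the frame's +y cheek (the left one), so that the runner cannot be pushed straight in. Origin: on its axis, 25 mm below the bench top
- ring: bystander: a loose steel ring, 56 mm across and 6 mm thick, lying flat near the bench's front edge; origin at the centre of its underside
- offcut: bystander: a loose grey-brown hardwood off-cut block, 95 x 70 x 30 mm, lying to the right of the frame; origin at the centre of its underside
- jig_end (a point): fixed obstacle: the right-hand end of the near crosspiece of the big pine bearing jig left of the work, at its top (0.20 m high). The crosspiece runs from here to the left (+y), 64 mm wide in x; keep the gripper clear of it

How it is judged:
By the outcome, as a careful person would: the job done as asked, in the order asked, and still so for the second after the job is handed in, with the robot touching nothing.
It also fails if it takes over 53 s, if anything falls off the work surface, if the arm or the gripper's body presses on something with over 40 N, if the wrist force passes 120 N, or if a joint passes its speed limit or range.

## Robot

A 6-joint arm with a two-finger parallel gripper is mounted at the origin on a cart in front of the work surface, level with it; the furniture and walls round the work are solid. World frame = base frame: x ahead of the robot, y to its left, z up, the work surface at z = 0. Lengths are in mm, angles in degrees, forces in N, time in s.
With the tool pointing down it reaches from about 325 to 900 mm from the base axis. Payload 6.1 kg.
Tool frame: the origin (TCP) lies on the centre line of the jaws, within the pads' length; the fingertips stand 19 mm ahead of it and the grasp point (between the pads) is the TCP; z points along the fingers, y is the direction in which the jaws open and shut (so a half turn about z gives the same grasp; the last joint's range is limited). The gripper opens to 85 mm and grips with 20 to 120 N. Pads are 22 mm wide; open, the fingers measure 114 mm over their backs; the gripper's body (76 mm by 85 mm) begins 54 mm behind the grasp point. The pads swing forward as they close: fully open they stand 13 mm farther back than shut.
Start: joints at [57.462, 12.628, 87.462, -0, 79.91, -7.225], TCP at [267.227, 564.983, 250.3] pointing down, gripper open.
Joint ranges: [-170.65, 170.65], [-52.31, 119.04], [5.05, 147.46], [-71.25, 251.25], [11.57, 151.72], [-153.62, 153.62]. Speed limits (degrees/s): [147.25, 147.25, 172.46, 180, 180, 180].

## Interface

Orientations are given as a 3x3 rotation matrix whose columns are the frame's x, y, z axes.
In Python, from cell import arm gives the robot as it stands.
- The arm moves only by the tool send_rows, never from a script. Its argument "series" is a list of rows, each a list of 6 numbers: the shift along the tool's x, y, z scaled (see below), then the turn, a rotation vector about the tool's x, y, z scaled (see below). A call has exactly 5 rows; each row is the pose to reach, as a shift and turn from the pose commanded when the call began, along the tool's axes at that moment, turning the shorter way round; what a row does not reach only later rows make up. The controller multiplies each number of a shift by 0.2 m and each number of a turn by 180 degrees. A row lasts 1/12 s, in which the tool goes at most 41.7 mm and 7.16 degrees, less where a joint would pass 70% of its speed; a pose out of reach is approached as far as the arm can. A call with a number of a shift or a turn outside -1 to 1 is refused whole. A call with a gripper value outside its range is refused whole. "fingers" is the opening, from 0 (shut) to 1 (fully open), set as the call begins (left out, the last holds). The fingers move at their own pace and stop on an object; the grip force is fixed at half the most. Time passes only in rows, so rows that repeat a pose let the fingers close, or fill a call up. It gives the time, the measured TCP pose, the force and the opening at its end, in the units of the state.
- arm.read_state(): the state, without advancing time (a new reading comes with each control period).
- arm.read_camera(name): name is "scene" or "side" or "wrist"; returns the picture (420x560x3 uint8, red, green, blue); there is no depth.
- arm.camera_model(name): a dict with "vfov" (degrees; the focal length in pixels is half the picture's height over the tangent of half this angle, whatever the lens; pixels are square), "cx", "cy" (the principal point, pixels), "rvec" (rotation vector, rad) and "tvec" (3), from world to camera coordinates, as OpenCV has them. Camera axes: x right, y down, z forward; pixel columns grow to the right and rows downward; lengths in mm; the calibration is good to about 2 mm. A picture is of the moment at which its call begins: read the wrist's pose just before it. camera_model takes no time and is no camera call; for the wrist camera it gives the pose at the moment of the call.
- arm.finish_job(): hands the job in, once; it reports no verdict.
The state is a dict: "t": time; "qpos": joint angles; "joint_velocities": joint speeds; "joint_efforts": joint torques, N m; "ee_pos": TCP position; "eef_rot": TCP orientation; "force": force on the tool from outside, world axes, zero at the start; "wrist_torque": the same for the moment, N m; "finger_gap": finger opening in mm.
Only numpy, scipy, OpenCV 4.12 (cv2) and the standard library are available. Lean on these libraries where they do the work, as an engineer would, in place of code of your own. Each camera call takes 0.05 s, during which the arm holds its last target. There are 200 camera calls.

## Working session

There is one attempt and no reset: what is moved stays moved. The work goes in short steps, Python scripts to look and compute and a tool call to move; the robot and the scene stay as the last step left them, time stands still between calls to the robot, and variables do not carry over. Pictures are saved under pics/ and viewed, about 8 in all and at most 12, crops included, and the job is handed in when it is done.

Besides the shell and the picture viewer there is one more tool, called as name(argument=value, ...) on one line, values as JSON. send_rows: Moves the arm, as the interface text tells. Its arguments: {"type":"object","properties":{"series":{"type":"array"},"fingers":{"type":"number"}},"required":["series"]}

```bash
mkdir -p pics; ls; cat > h.py <<'E'
import numpy as np,cv2
from cell import arm
def cam(n):
    m=arm.camera_model(n);R=cv2.Rodrigues(np.array(m['rvec'],float))[0];t=np.array(m['tvec'],float).ravel()
    return m,R,t,210/np.tan(np.radians(m['vfov']/2))
def ray(n,uv,z,c=None):
    m,R,t,f=c or cam(n);uv=np.atleast_2d(uv).astype(float)
    d=np.c_[(uv[:,0]-m['cx'])/f,(uv[:,1]-m['cy'])/f,np.ones(len(uv))]@R
    o=-R.T@t;return o+d*((z-o[2])/d[:,2])[:,None]
def proj(n,P,c=None):
    m,R,t,f=c or cam(n);p=np.atleast_2d(P)@R.T+t
    return p[:,:2]/p[:,2:]*f+[m['cx'],m['cy']]
def snap(n,name):
    im=arm.read_camera(n)[:,:,::-1].copy();cv2.imwrite(f'pics/{name}.png',im);return im
E
python3 - <<'E'
from h import *
for n in('scene','side','wrist'):
    print(n,arm.camera_model(n))
a=snap('scene','s0');b=snap('side','d0')
s=arm.read_state();print(s['t'],s['ee_pos'],s['eef_rot'],s['force'],s['finger_gap'])
E
```

```text
pics
scene {'vfov': 43.02167419667108, 'cx': 276.7974048202482, 'cy': 208.99606068845398, 'rvec': array([ 2.1674317 , -0.96958716,  0.39638556]), 'tvec': array([-626.08210767,  150.15155181,  915.23519483])}
side {'vfov': 53.48936053999588, 'cx': 269.1635787080721, 'cy': 214.2213406472244, 'rvec': array([ 0.17452181, -2.63892445,  1.60096822]), 'tvec': array([420.7826082 , 342.46653505, 499.55793476])}
wrist {'vfov': 64.47620627642445, 'cx': 277.58423431434477, 'cy': 207.36879598113418, 'rvec': array([-2.46047399, -1.55659144, -0.20405171]), 'tvec': array([-623.06970516,  -34.03218802,  378.67242431])}
0.1 [266.95965235 564.55635565 249.31880564] [[-9.03979244e-01  4.27575262e-01 -9.59538362e-04]
 [ 4.27576271e-01  9.03978092e-01 -1.46325733e-03]
 [ 2.41749021e-04 -1.73303009e-03 -9.99998469e-01]] [ 0.26415228 -0.12125897 -0.270079  ] 85.38124377046337
```

View pics/s0.png

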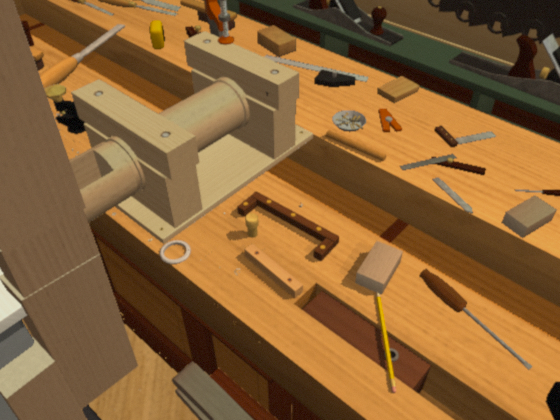

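View pics/d0.png

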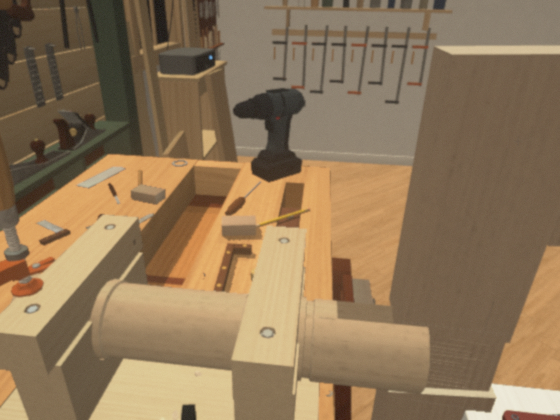

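The scene view shows the ring at (175,252), the dog at (252,225), the runner from (247,252) to (300,290), the frame from (245,200) to (335,245) and the offcut at (379,268). In the side view the jig hides the work. I'll enlarge the scene view next.

```bash
python3 - <<'E'
from h import *
im=cv2.imread('pics/s0.png')
x0,y0,w,h=150,180,200,130
cv2.imwrite('pics/s0z.png',cv2.resize(im[y0:y0+h,x0:x0+w],None,fx=4,fy=4,interpolation=cv2.INTER_CUBIC))
print('ring',ray('scene',[175,252],6),'dogbase/top',ray('scene',[[252,236]],0),ray('scene',[[252,216]],45))
print('runner ends',ray('scene',[[248,251],[300,288]],22))
print('off',ray('scene',[379,262],30))
E
```

```text
ring [[ 362.94940336 -265.4096021     6.        ]] dogbase/top [[ 488.78839057 -339.03916702    0.        ]] [[ 496.12712723 -334.70096533   45.        ]]
runner ends [[ 443.51874123 -374.16326226   22.        ]
 [ 442.2188524  -496.93078273   22.        ]]
off [[ 570.53145112 -566.53292905   30.        ]]
```

View pics/s0z.png

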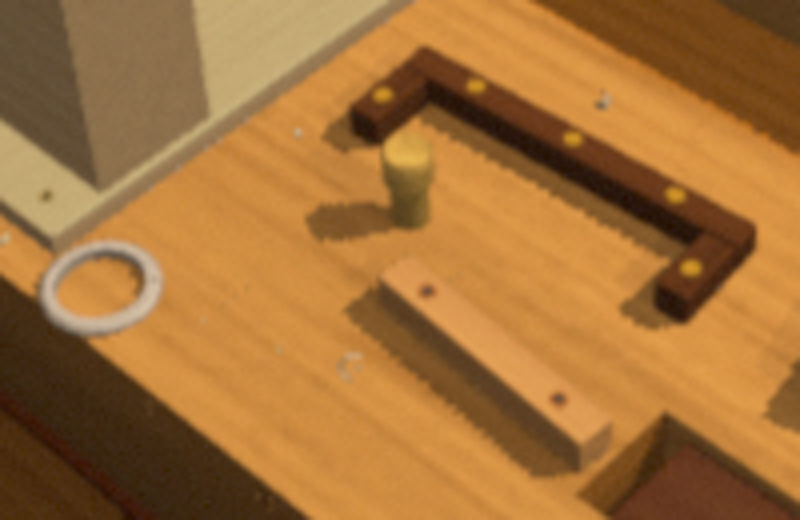

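```bash
python3 - <<'E'
from h import *
z=lambda L:(np.array(L)-1.5)/4+[150,180]
def p(n,L,h): print(n,np.round(ray('scene',z(L),h)[:,:2],0).tolist())
p('frame top: outL,outR,inL,inR,cheekLfront out/in,R in/out',[[425,48],[755,230],[430,78],[692,237],[355,105],[380,118],[660,282],[690,297]],20)
p('runner top bl,fl,fr,br',[[405,258],[380,278],[580,440],[610,412]],22)
p('runner holes',[[428,290],[558,398]],22)
p('dog base front',[[410,226]],0);p('dog top',[[408,145]],45)
p('ring',[[101,288]],6)
p('well',[[665,415],[585,495]],0);p('jig base corner',[[57,243]],0);p('edge',[[0,275],[305,520]],0)
m,R,t,f=cam('wrist');print('wristcam pos',-R.T@t,'fwd',R[2],'up',-R[1])
E
```

```text
frame top: outL,outR,inL,inR,cheekLfront out/in,R in/out [[569.0, -274.0], [579.0, -473.0], [554.0, -291.0], [556.0, -454.0], [516.0, -277.0], [518.0, -293.0], [525.0, -461.0], [527.0, -476.0]]
runner top bl,fl,fr,br [[459.0, -366.0], [443.0, -367.0], [434.0, -492.0], [453.0, -492.0]]
runner holes [[452.0, -388.0], [444.0, -471.0]]
dog base front [[489.0, -339.0]]
dog top [[496.0, -334.0]]
ring [[363.0, -265.0]]
well [[481.0, -500.0], [426.0, -502.0]]
jig base corner [[371.0, -222.0]]
edge [[340.0, -218.0], [339.0, -423.0]]
wristcam pos [207.9736443  591.61386893 373.66482437] fwd [ 0.23442678 -0.11258997 -0.96559183] up [-0.87259373  0.4134604  -0.26005899]
```

```bash
python3 - <<'E'
from h import *
for n in('scene','side'):
    m,R,t,f=cam(n);print(n,'pos',(-R.T@t).round(),'fwd',R[2].round(2))
    for P in ([0,0,0],[0,0,300],[0,0,600],[150,0,300],[267,565,250],[200,200,300],[440,-430,22],[300,-100,0],[300,-100,200],[300,0,0],[300,0,200]): print(P,proj(n,[P]).round().tolist(),round((R@P+t)[2]))
# jig right end at z=200 & column edges
print('jig near crosspiece right end corners',ray('scene',[[162,160],[196,142],[157,157],[75,92]],200).round())
for n,uv in(('scene',[[98,0],[110,285],[135,370]]),('side',[[433,47],[400,300],[555,50]])):
    for h in(-300,0,200,400): print(n,h,ray(n,uv,h).round()[:,:2].tolist())
E
```

```text
scene pos [  14. -842.  737.] fwd [ 0.53  0.49 -0.7 ]
[0, 0, 0] [[-88.0, 296.0]] 915
[0, 0, 300] [[-198.0, 160.0]] 707
[0, 0, 600] [[-400.0, -92.0]] 498
[150, 0, 300] [[-82.0, 112.0]] 786
[267, 565, 250] [[-123.0, 12.0]] 1158
[200, 200, 300] [[-100.0, 56.0]] 910
[440, -430, 22] [[270.0, 268.0]] 923
[300, -100, 0] [[94.0, 230.0]] 1025
[300, -100, 200] [[64.0, 146.0]] 886
[300, 0, 0] [[66.0, 206.0]] 1074
[300, 0, 200] [[33.0, 123.0]] 935
side pos [391. 335. 528.] fwd [ 0.1  -0.88 -0.46]
[0, 0, 0] [[620.0, 500.0]] 500
[0, 0, 300] [[761.0, 303.0]] 361
[0, 0, 600] [[1077.0, -141.0]] 222
[150, 0, 300] [[576.0, 287.0]] 376
[267, 565, 250] [[-167.0, -1519.0]] -87
[200, 200, 300] [[681.0, 528.0]] 205
[440, -430, 22] [[286.0, 258.0]] 913
[300, -100, 0] [[360.0, 400.0]] 618
[300, -100, 200] [[379.0, 292.0]] 525
[300, 0, 0] [[366.0, 467.0]] 530
[300, 0, 200] [[389.0, 352.0]] 437
jig near crosspiece right end corners [[ 384. -251.  200.]
 [ 453. -256.  200.]
 [ 384. -239.  200.]
 [ 406.   34.  200.]]
scene -300 [[1301.0, 1482.0], [333.0, 13.0], [234.0, -219.0]]
scene 0 [[929.0, 809.0], [241.0, -235.0], [170.0, -399.0]]
scene 200 [[681.0, 361.0], [179.0, -400.0], [128.0, -519.0]]
scene 400 [[432.0, -87.0], [118.0, -564.0], [86.0, -640.0]]
side -300 [[-1749.0, -8796.0], [100.0, -732.0], [-4060.0, -8900.0]]
side 0 [[-974.0, -5489.0], [206.0, -346.0], [-2447.0, -5554.0]]
side 200 [[-457.0, -3283.0], [276.0, -88.0], [-1372.0, -3324.0]]
side 400 [[60.0, -1078.0], [346.0, 170.0], [-297.0, -1094.0]]
```

```bash
python3 -c "
from h import *
snap('wrist','w0')"
```

```text
(no output)
```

View pics/w0.png

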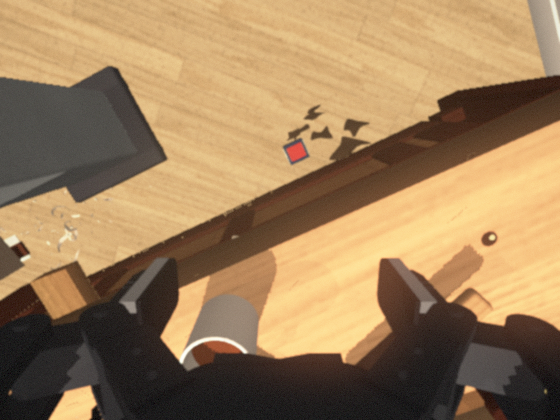

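```bash
python3 - <<'E'
from h import *
print('vert vanishing',[proj(n,[[0,0,-1e7]]).round().tolist() for n in('scene','side')])
for f,a,b in(('s0',0,150),('d0',370,560)):
    g=cv2.cvtColor(cv2.imread(f'pics/{f}.png'),cv2.COLOR_BGR2GRAY)[:,a:b]
    l=cv2.createLineSegmentDetector().detect(g)[0][:,0]
    L=np.hypot(l[:,0]-l[:,2],l[:,1]-l[:,3])
    for i in np.argsort(-L)[:14]: print(f,(l[i]+[a,0,a,0]).round().tolist())
a=cv2.imread('pics/s0.png')[:,:200];b=cv2.imread('pics/d0.png')[:,360:]
cv2.imwrite('pics/col.png',np.hstack([a,b])[:, :].repeat(1,0))
E
```

```text
vert vanishing [[[286.0, 760.0]], [[255.0, 1012.0]]]
s0 [72.0, 92.0, 149.0, 142.0]
s0 [96.0, 254.0, 25.0, 295.0]
s0 [29.0, 297.0, 97.0, 256.0]
s0 [149.0, 102.0, 80.0, 62.0]
s0 [47.0, -0.0, 107.0, 30.0]
s0 [148.0, 281.0, 99.0, 240.0]
s0 [47.0, 99.0, 68.0, 158.0]
s0 [137.0, 366.0, 89.0, 403.0]
s0 [119.0, 311.0, 99.0, 254.0]
s0 [7.0, 397.0, 53.0, 362.0]
s0 [148.0, 81.0, 97.0, 53.0]
s0 [105.0, 212.0, 149.0, 248.0]
s0 [148.0, 108.0, 99.0, 80.0]
s0 [23.0, 303.0, 50.0, 352.0]
d0 [411.0, 170.0, 433.0, 47.0]
d0 [558.0, 45.0, 437.0, 45.0]
d0 [392.0, 278.0, 412.0, 167.0]
d0 [454.0, 54.0, 558.0, 54.0]
d0 [546.0, 245.0, 510.0, 341.0]
d0 [422.0, 393.0, 493.0, 397.0]
d0 [558.0, 390.0, 493.0, 383.0]
d0 [408.0, 39.0, 398.0, 102.0]
d0 [487.0, 391.0, 424.0, 387.0]
d0 [427.0, 326.0, 370.0, 321.0]
d0 [505.0, 410.0, 558.0, 415.0]
d0 [429.0, 379.0, 429.0, 327.0]
d0 [505.0, 342.0, 488.0, 391.0]
d0 [429.0, 34.0, 421.0, 84.0]
```

View pics/col.png

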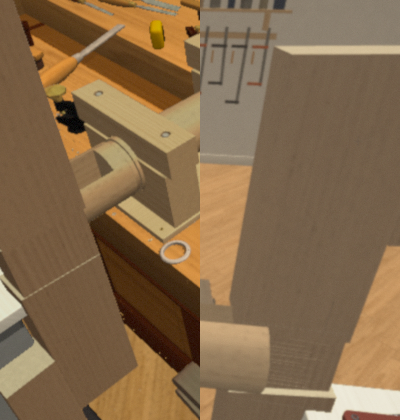

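```bash
python3 - <<'E'
from h import *
def tri(us,ud):
    A=ray('scene',[us],0)[0];a=ray('scene',[us],300)[0];B=ray('side',[ud],0)[0];b=ray('side',[ud],300)[0]
    d=a-A;e=b-B;s=np.linalg.lstsq(np.c_[d,-e],B-A,rcond=None)[0];p=A+s[0]*d;q=B+s[1]*e;return (p+q)/2,np.linalg.norm(p-q)
def plane(n,uv):
    o=ray(n,[uv[0]],600)[0];d=np.diff(np.array([ray(n,[u],0)[0]-o for u in uv]),axis=0)
    D=[(ray(n,[u],0)[0]-o)[:2] for u in uv]; return [round(np.degrees(np.arctan2(x[1],x[0])),1) for x in D]
m={n:(lambda c:(-c[1].T@c[2]))(cam(n)) for n in('scene','side')}
for n,uv in(('scene',[[47,99],[68,158],[99,254],[119,311],[137,366]]),('side',[[433,47],[411,170],[392,278],[546,245],[510,341],[429,327]])):
    print(n,m[n].round(),plane(n,uv))
E
```

```text
scene [  14. -842.  737.] [np.float64(69.0), np.float64(69.0), np.float64(69.8), np.float64(70.1), np.float64(71.2)]
side [391. 335. 528.] [np.float64(-103.2), np.float64(-103.2), np.float64(-103.3), np.float64(-113.6), np.float64(-111.5), np.float64(-106.4)]
```

send_rows(series=[[-0.17,-0.06,-0.06,0,0,-0.028],[-0.34,-0.12,-0.12,0,0,-0.056],[-0.52,-0.18,-0.18,0,0,-0.084],[-0.69,-0.25,-0.24,0,0,-0.112],[-0.865,-0.31,-0.3,0,0,-0.1406]], fingers=0)

```text
t: 0.57
ee_pos: [397.7, 433.5, 310.5]
eef_rot: [[-1.0, -0.005, -0.001], [-0.005, 1.0, -0.0], [0.001, -0.0, -1.0]]
force: [0.5, 0.9, 0.3]
finger_gap: 25.3
```

send_rows(series=[[-0.06,-0.19,-0.02,0,0,0],[-0.12,-0.38,-0.04,0,0,0],[-0.18,-0.57,-0.06,0,0,0],[-0.24,-0.76,-0.08,0,0,0],[-0.3,-0.95,-0.1,0,0,0]])

```text
t: 0.98
ee_pos: [457.1, 243.1, 330.2]
eef_rot: [[-1.0, -0.0, -0.0], [-0.0, 1.0, -0.0], [0.0, -0.0, -1.0]]
force: [0.9, -0.6, 0.8]
finger_gap: -0.0
```

send_rows(series=[[-0.06,-0.19,-0.02,0,0,0],[-0.12,-0.38,-0.04,0,0,0],[-0.18,-0.57,-0.06,0,0,0],[-0.24,-0.76,-0.08,0,0,0],[-0.3,-0.95,-0.1,0,0,0]])

```text
t: 1.4
ee_pos: [517.1, 53.0, 350.4]
eef_rot: [[-1.0, 0.0, 0.0], [0.0, 1.0, 0.0], [-0.0, 0.0, -1.0]]
force: [0.4, -0.0, -0.7]
finger_gap: 0.3
```

```bash
python3 - <<'E'
from h import *
from scipy.optimize import least_squares
s=arm.read_state();q=s['qpos'];print(np.round(q,1),s['ee_pos'],s['finger_gap'])
# r = d0+L1 s2 + L2 s23 (+a offsets), z = H + L1 c2 + L2 c23 - T
for qq,p in(([57.462,12.628,87.462],[267.2,565,250.3]),(q,s['ee_pos'])):
    print('az',np.degrees(np.arctan2(p[1],p[0]))-qq[0],'r',np.hypot(p[0],p[1]),'s2,s23',np.sin(np.radians([qq[1],qq[1]+qq[2]])),np.cos(np.radians([qq[1],qq[1]+qq[2]])))
snap('scene','s1');snap('side','d1')
a=cv2.imread('pics/s1.png');b=cv2.imread('pics/d1.png')
cv2.imwrite('pics/both1.png',np.hstack([a[:,:330],b[:,160:]]))
E
```

```text
[ -2.8  -4.7  95.1   0.   89.6 -92.8] [517.10322543  53.04054605 350.40911892] 0.2806572959602516
az 7.227579954719644 r 624.9966719911395 s2,s23 [0.21862014 0.98453377] [ 0.97581004 -0.1751949 ]
az 8.700408174432136 r 519.8163572557262 s2,s23 [-0.08144029  0.9999781 ] [ 0.99667822 -0.0066182 ]
```

View pics/both1.png

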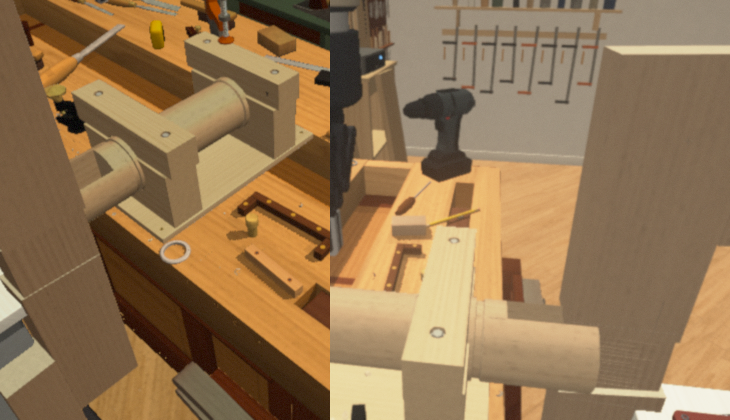

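```bash
python3 - <<'E'
from h import *
im=cv2.imread('pics/s1.png');d=cv2.imread('pics/d1.png')
o=np.array([14.,-842,737]);
for v in(3,25,50,75,100,130,160,200,240):
    row=cv2.GaussianBlur(im,(1,3),0)[v].astype(int);u0=int(18+.32*v*1.0)
    g=np.abs(np.diff(row[max(0,u0-25):u0+30],axis=0)).sum(1);u=max(0,u0-25)+g.argmax()+.5
    P=ray('scene',[[u,v]],0)[0]-o;h=np.hypot(P[0],P[1])
    print(v,u,g.max(),'az',round(np.degrees(np.arctan2(P[1],P[0])),2),'z at dist 725:',round(737+P[2]*725/h), '600:',round(737+P[2]*600/h))
s=np.array([391,335,528.])
for uv in([433,47],[411,170],[392,278],[384,325],[558,45],[546,245],[510,341],[420,390],[493,384]):
    P=ray('side',[uv],0)[0]-s;h=np.hypot(P[0],P[1]);print(uv,'az',round(np.degrees(np.arctan2(P[1],P[0])),2),'z at 513:',round(528+P[2]*513/h))
E
```

```text
3 13.5 39 az 68.87 z at dist 725: 467 600: 514
25 21.5 82 az 68.86 z at dist 725: 439 600: 491
50 30.5 49 az 68.86 z at dist 725: 405 600: 462
75 68.5 83 az 66.01 z at dist 725: 359 600: 424
100 52.5 107 az 68.45 z at dist 725: 327 600: 398
130 67.5 147 az 67.99 z at dist 725: 274 600: 354
160 95.5 47 az 65.99 z at dist 725: 208 600: 299
200 82.5 47 az 69.07 z at dist 725: 137 600: 240
240 94.5 90 az 69.38 z at dist 725: 41 600: 161
[433, 47] az -103.19 z at 513: 483
[411, 170] az -103.27 z at 513: 341
[392, 278] az -103.41 z at 513: 178
[384, 325] az -103.53 z at 513: 92
[558, 45] az -115.86 z at 513: 491
[546, 245] az -121.24 z at 513: 283
[510, 341] az -121.28 z at 513: 138
[420, 390] az -111.43 z at 513: -14
[493, 384] az -121.19 z at 513: 58
```

send_rows(series=[[0.08,-0.05,-0.05,0,0.033,0],[0.16,-0.1,-0.1,0,0.066,0],[0.24,-0.15,-0.15,0,0.1,0],[0.32,-0.2,-0.2,0,0.133,0],[0.4,-0.25,-0.25,0,0.1667,0]])

```text
t: 1.92
ee_pos: [436.5, 5.2, 401.3]
eef_rot: [[-0.864, -0.0, -0.504], [-0.0, 1.0, -0.0], [0.504, 0.0, -0.864]]
force: [-0.8, -0.7, -0.8]
finger_gap: 0.1
```

```bash
python3 - <<'E'
from h import *
s=arm.read_state();print(np.round(s['qpos'],2),s['ee_pos'],s['eef_rot'].round(3).tolist())
q=np.radians(s['qpos']);R=s['eef_rot'];p=s['ee_pos']
e=lambda T: p-R[:,2]*T
for T in(150,200,250,300):
    w=e(T);r=np.hypot(w[0],w[1]);print(T,w.round(),'inplane r',np.sqrt(r*r-78.6**2),'model r',382*np.sin(q[1])+546*np.sin(q[1]+q[2]),'zmodel',T-27+382*np.cos(q[1])+546*np.cos(q[1]+q[2]),'z',w[2])
E
```

```text
[ -7.09   5.83  83.64  -4.14 120.53 -98.26] [436.50826854   5.20713052 401.2853215 ] [[-0.864, -0.0, -0.504], [-0.0, 1.0, -0.0], [0.504, 0.0, -0.864]]
150 [512.   5. 531.] inplane r 506.0310467407421 model r 584.7565737919498 zmodel 508.1441348886757 z 530.8617529598738
200 [537.   5. 574.] inplane r 531.5055104449199 model r 584.7565737919498 zmodel 558.1441348886757 z 574.053896779149
250 [562.   5. 617.] inplane r 556.9539230723565 model r 584.7565737919498 zmodel 608.1441348886757 z 617.2460405984243
300 [588.   5. 660.] inplane r 582.3796997171623 model r 584.7565737919498 zmodel 658.1441348886757 z 660.4381844176996
```

send_rows(series=[[0,0,0,0,0.033,0],[0,0,0,0,0.066,0],[0,0,0,0,0.1,0],[0,0,0,0,0.133,0],[0,0,0,0,0.1667,0]])

```text
t: 2.33
ee_pos: [437.4, 5.6, 400.3]
eef_rot: [[-0.496, -0.001, -0.868], [-0.0, 1.0, -0.001], [0.868, -0.0, -0.496]]
force: [0.8, 0.2, -0.4]
finger_gap: -0.3
```

```bash
python3 - <<'E'
from h import *
s=arm.read_state();print(np.round(s['qpos'],2),s['ee_pos'])
snap('wrist','w2');print(cam('wrist')[1:3]);np.savez('w2.npz',**{k:np.array(v) for k,v in arm.camera_model('wrist').items()})
E
```

```text
[ -5.87  24.64  73.43  -8.33 141.77 -99.49] [437.37966058   5.62752683 400.27684255]
(array([[ 2.71490597e-04,  9.99998712e-01,  1.58200789e-03],
       [ 6.94715461e-01,  9.49305534e-04, -7.19284038e-01],
       [-7.19284613e-01,  1.29432420e-03, -6.94714308e-01]]), array([ -5.12822469,  12.99940435, 726.95679605]))
```

View pics/w2.png

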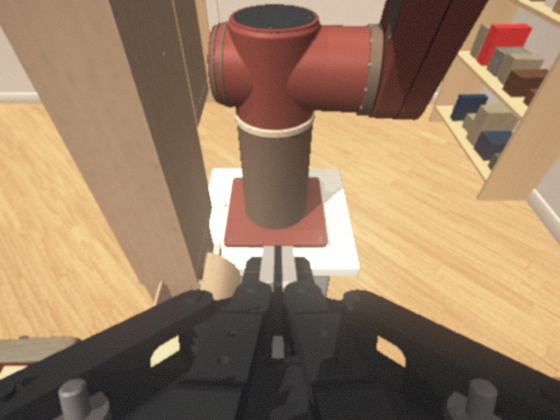

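```bash
python3 - <<'E'
from h import *
c=cam('wrist')
for P in([270,-88,482],[270,-88,300],[270,-88,0],[134,-88,300],[134,-88,0],[134,-88,-400],[270,-181,300],[0,0,0],[0,0,278]): print(P,proj('wrist',[P],c).round().tolist())
o=-c[1].T@c[2];print('cam',o)
g=cv2.cvtColor(cv2.imread('pics/w2.png'),cv2.COLOR_BGR2GRAY)[:300,:230]
l=cv2.createLineSegmentDetector().detect(g)[0][:,0];L=np.hypot(l[:,0]-l[:,2],l[:,1]-l[:,3])
for i in np.argsort(-L)[:10]:
    D=[ray('wrist',[l[i][k:k+2]],0,c)[0]-o for k in(0,2)]
    print(l[i].round(),[round(np.degrees(np.arctan2(d[1],d[0])),1) for d in D])
E
```

```text
[270, -88, 482] [[122.0, -39.0]]
[270, -88, 300] [[183.0, 192.0]]
[270, -88, 0] [[219.0, 333.0]]
[134, -88, 300] [[205.0, 121.0]]
[134, -88, 0] [[228.0, 263.0]]
[134, -88, -400] [[243.0, 352.0]]
[270, -181, 300] [[87.0, 192.0]]
[0, 0, 0] [[275.0, 213.0]]
[0, 0, 278] [[275.0, 91.0]]
cam [513.85934286   4.1749599  514.38566465]
[197. 280. 108.   0.] [np.float64(-157.0), np.float64(-156.2)]
[ 95. 200.   0.  26.] [np.float64(-143.3), np.float64(-142.8)]
[188.  87. 212. 207.] [np.float64(-164.6), np.float64(-164.7)]
[197. 118. 174.   1.] [np.float64(-165.1), np.float64(-164.9)]
[141. 285.  95. 201.] [np.float64(-143.7), np.float64(-143.3)]
[195.   0. 207.  87.] [np.float64(-167.8), np.float64(-167.8)]
[171.   1. 187.  86.] [np.float64(-164.4), np.float64(-164.5)]
[223. 244. 229. 198.] [np.float64(-165.8), np.float64(-168.9)]
[208.  88. 197. 128.] [np.float64(-167.9), np.float64(-164.8)]
[ 1. 97. 36. 97.] [np.float64(-138.8), np.float64(-142.6)]
```

The wrist view shows a solid pillar on the left, running from (108,0) to (197,280), and the red robot base at (275,213). The pillar measures x 130–270 and y −180..−101, with its top at about z 482, so it stands under the forearm's path to the work. Next I'll model the arm and look for a tool tilt that clears it.

```bash
cat > plan.py <<'E'
import numpy as np
from scipy.spatial.transform import Rotation as Rot
L1,L2,T,H,OFF=382.,546.,305.,278.,78.6
def arm_geom(p,R):
    W=np.array(p)-T*R[:,2];r=np.hypot(W[0],W[1]);q1=np.arctan2(W[1],W[0])-np.arcsin(OFF/r)
    u=np.array([np.cos(q1),np.sin(q1),0]);l=np.array([-u[1],u[0],0])
    a=W@u;b=W[2]-H;D=np.hypot(a,b);A=np.arccos((L1**2+D**2-L2**2)/(2*L1*D))+np.arctan2(b,a)
    E=u*L1*np.cos(A)+l*OFF+[0,0,H+L1*np.sin(A)];return q1,E,W
def joints(p,R):
    q1,E,W=arm_geom(p,R);f=(W-E)/np.linalg.norm(W-E)
    q2=90-np.degrees(np.arctan2(E[2]-H,E[:2]@[np.cos(q1),np.sin(q1)]))
    q5=np.degrees(np.arccos(f@R[:,2]));l=np.array([-np.sin(q1),np.cos(q1),0])
    n=np.cross(l,f);q4=np.degrees(np.arctan2(R[:,2]@l,R[:,2]@n));
    # tool x when q6=? : axis perpendicular to f and z
    ax=np.cross(f,R[:,2]);ax/=np.linalg.norm(ax)
    q6=np.degrees(np.arctan2(ax@R[:,0],ax@R[:,1]))
    return np.degrees(q1),q2,q4,q5,q6
def clr(p,R):
    "min distance forearm axis to pillar top rectangle edges/top"
    q1,E,W=arm_geom(p,R);g=np.array([[x,y,482.] for x in np.linspace(130,270,29) for y in np.linspace(-180,-101,17)])
    d=W-E;t=np.clip(((g-E)@d)/(d@d),0,1);v=E+t[:,None]*d-g
    dist=np.linalg.norm(v,axis=1);i=dist.argmin();return dist[i]*np.sign(v[i,2])
def tool(az,th,d):
    "tool x at azimuth az when vertical, then tips swung by th toward azimuth d"
    a=np.radians(az);x=np.array([np.cos(a),np.sin(a),0]);z=np.array([0,0,-1.]);R0=np.c_[x,np.cross(z,x),z]
    dd=np.radians(d);k=np.array([np.sin(dd),-np.cos(dd),0])   # rotates -z toward d
    return Rot.from_rotvec(k*np.radians(th)).as_matrix()@R0
def rows(p0,R0,p1,R1):
    s=R0.T@(np.array(p1)-p0)/200;w=Rot.from_matrix(R0.T@R1).as_rotvec()/np.pi;return np.r_[s,w]
E
python3 - <<'E'
from h import *;from plan import *
s=arm.read_state();print(joints(s['ee_pos'],s['eef_rot']),np.round(s['qpos'],1))
print(joints([267.2,565,250.3],np.array([[-.904,.4276,0],[.4276,.904,0],[0,0,-1.]])))
P=[[440,-375,31],[440,-490,31],[530,-330,31],[530,-430,31]]
for th in(0,20,30,35):
  for d in(30,60,90):
    R=tool(155,th,d);assert R[2,2]<0 and th==0 or np.allclose(R[:2,2],np.sin(np.radians(th))*np.array([np.cos(np.radians(d)),np.sin(np.radians(d))]))
    print(th,d,[round(clr(p,R)) for p in P],[np.round(joints(p,R)).astype(int).tolist() for p in P[1:3]])
E
```

```text
(np.float64(-5.951971739697228), np.float64(24.718254022689194), np.float64(-8.52228753580388), np.float64(142.07367894632205), np.float64(-9.684122401628164)) [ -5.9  25.2  73.6  -8.4 141.9 -99.5]
(np.float64(57.46489435024813), np.float64(12.47002516198495), np.float64(0.0), np.float64(79.9066035505141), np.float64(82.77945792870715))
0 30 [23, 63, 50, 50] [[-55, 29, 0, 60, -30], [-39, 24, 0, 58, -14]]
0 60 [23, 63, 50, 50] [[-55, 29, 0, 60, -30], [-39, 24, 0, 58, -14]]
0 90 [23, 63, 50, 50] [[-55, 29, 0, 60, -30], [-39, 24, 0, 58, -14]]
20 30 [38, 78, 21, 57] [[-64, 28, 23, 61, -51], [-49, 20, 25, 53, -39]]
20 60 [54, 80, 37, 60] [[-63, 35, 18, 72, -45], [-48, 27, 21, 65, -34]]
20 90 [56, 71, 45, 50] [[-60, 41, 10, 80, -38], [-46, 34, 14, 74, -27]]
30 30 [45, 83, 26, 62] [[-68, 30, 33, 64, -61], [-54, 21, 38, 54, -52]]
30 60 [64, 81, 45, 64] [[-66, 40, 24, 79, -50], [-52, 31, 29, 70, -41]]
30 90 [62, 61, 43, 42] [[-61, 48, 14, 91, -39], [-49, 39, 19, 83, -30]]
35 30 [48, 85, 29, 64] [[-70, 32, 38, 66, -65], [-56, 22, 44, 56, -58]]
35 60 [69, 80, 49, 64] [[-67, 43, 27, 83, -52], [-54, 33, 33, 73, -44]]
35 90 [63, 58, 41, 35] [[-62, 52, 16, 96, -40], [-50, 43, 22, 88, -31]]
```

```bash
python3 - <<'E'
from h import *;from plan import *
from scipy.spatial.transform import Slerp
s=arm.read_state();p0=s['ee_pos'];R0=s['eef_rot'];R1=tool(140,30,60)
w=Rot.from_matrix(R0.T@R1);print('angle',np.degrees(w.magnitude()))
S=Slerp([0,1],Rot.from_matrix([R0,R1]));p1=np.array([430,-420,330.])
for k in(0.25,.5,.75,1):
    p=p0+k*(p1-p0);R=S(k).as_matrix();print(k,p.round(),clr(p,R).round(),np.round(joints(p,R)),'row',rows(p0,R0,p,R).round(3).tolist())
# per-call numbers: 3 calls each third
pp,RR=p0,R0
for k in(1/3,2/3,1):
    p=p0+k*(p1-p0);R=S(k).as_matrix();print(rows(pp,RR,p,R).round(3).tolist());pp,RR=p,R
E
```

```text
angle 81.29938601202521
0.25 [ 435. -101.  380.] 163.0 [-21.  18.  -5. 130. -11.] row [-0.068, -0.532, 0.048, -0.067, -0.087, 0.027]
0.5 [ 433. -207.  363.] 157.0 [-36.  14.   2. 120. -14.] row [-0.135, -1.064, 0.096, -0.134, -0.173, 0.054]
0.75 [ 432. -314.  347.] 156.0 [-51.  13.  12. 110. -19.] row [-0.203, -1.596, 0.143, -0.201, -0.26, 0.081]
1 [ 430. -420.  330.] 150.0 [-64.  16.  25. 102. -23.] row [-0.27, -2.128, 0.191, -0.269, -0.347, 0.108]
[-0.09, -0.709, 0.064, -0.09, -0.116, 0.036]
[-0.175, -0.691, -0.088, -0.09, -0.116, 0.036]
[-0.302, -0.624, -0.188, -0.09, -0.116, 0.036]
```

send_rows(series=[[-0.018,-0.142,0.013,-0.018,-0.023,0.007],[-0.036,-0.284,0.026,-0.036,-0.046,0.014],[-0.054,-0.425,0.038,-0.054,-0.07,0.022],[-0.072,-0.567,0.051,-0.072,-0.093,0.029],[-0.09,-0.709,0.064,-0.09,-0.116,0.036]])

```text
t: 2.8
ee_pos: [435.3, -137.5, 378.4]
eef_rot: [[-0.758, 0.284, -0.587], [0.162, 0.954, 0.252], [0.632, 0.096, -0.769]]
force: [0.7, 0.3, 0.1]
finger_gap: -0.1
```

send_rows(series=[[-0.035,-0.138,-0.018,-0.018,-0.023,0.007],[-0.07,-0.276,-0.035,-0.036,-0.046,0.014],[-0.105,-0.415,-0.053,-0.054,-0.07,0.022],[-0.14,-0.553,-0.07,-0.072,-0.093,0.029],[-0.175,-0.691,-0.088,-0.09,-0.116,0.036]])

```text
t: 3.22
ee_pos: [433.2, -279.8, 357.0]
eef_rot: [[-0.855, 0.488, -0.176], [0.388, 0.827, 0.406], [0.344, 0.279, -0.897]]
force: [0.5, -0.0, 0.2]
finger_gap: -0.5
```

send_rows(series=[[-0.06,-0.125,-0.038,-0.018,-0.023,0.007],[-0.12,-0.25,-0.075,-0.036,-0.046,0.014],[-0.18,-0.375,-0.113,-0.054,-0.07,0.022],[-0.24,-0.5,-0.15,-0.072,-0.093,0.029],[-0.302,-0.624,-0.188,-0.09,-0.116,0.036]])

```text
t: 3.63
ee_pos: [430.8, -422.0, 335.1]
eef_rot: [[-0.775, 0.568, 0.278], [0.629, 0.648, 0.429], [0.064, 0.508, -0.859]]
force: [1.3, -0.1, -0.3]
finger_gap: 0.0
```

```bash
python3 - <<'E'
from h import *;from plan import *
s=arm.read_state();print(s['t'],s['ee_pos'],np.round(s['qpos'],1),joints(s['ee_pos'],s['eef_rot']))
a=snap('side','d3');b=snap('wrist','w3');c=cam('wrist')
np.save('w3c.npy',np.array([c],dtype=object),allow_pickle=True)
q1,E,W=arm_geom(s['ee_pos'],s['eef_rot']);print('E,W',E,W,proj('side',[E,W]).round())
cv2.imwrite('pics/m3.png',cv2.resize(np.hstack([a,b]),(800,300),interpolation=cv2.INTER_AREA))
E
```

```text
3.6333 [ 430.77730567 -422.01775908  335.08179728] [ -65.3   15.4   79.9   26.1  101.2 -113.8] (np.float64(-64.88856082012973), np.float64(15.7510080977261), np.float64(26.25318853480603), np.float64(101.15149013084695), np.float64(-23.36675398599853))
E,W [115.17788571 -60.53944593 645.65607588] [ 345.97348479 -552.97933048  597.155029  ] [[ 777. -202.]
 [ 356.  -45.]]
```

View pics/m3.png

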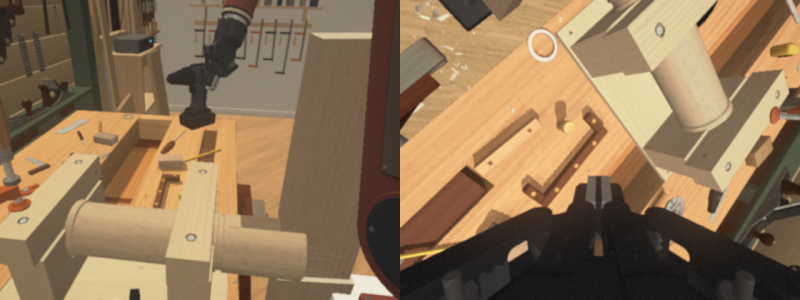

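The side view (left half) shows the gripper hanging clear at about (225,50). The wrist view (right half) shows the runner from (475,165) to (538,120), the dog at (566,120) and the frame from (530,190) to (600,120). I'll enlarge the wrist view to measure them.

```bash
python3 - <<'E'
import cv2
im=cv2.imread('pics/w3.png');x0,y0=90,125
cv2.imwrite('pics/w3z.png',cv2.resize(im[y0:y0+165,x0:x0+225],None,fx=3.5,fy=3.5,interpolation=cv2.INTER_CUBIC))
E
```

```text
(no output)
```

View pics/w3z.png

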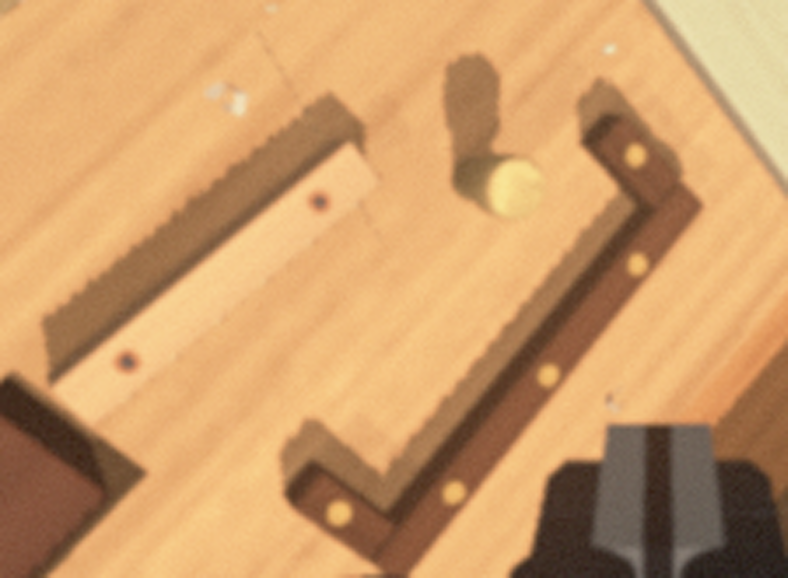

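```bash
python3 - <<'E'
from h import *
c=np.load('w3c.npy',allow_pickle=True)[0];c=tuple(c)
z=lambda L:(np.array(L,float)-1.25)/3.5+[90,125]
z0=lambda L:(np.array(L)-1.5)/4+[150,180]
def p(n,L,h,Ls=None):
    print(n,ray('wrist',z(L),h,c)[:,:2].round().tolist(), '' if Ls is None else ray('scene',z0(Ls),h)[:,:2].round().tolist())
p('dots',[[635,155],[638,264],[548,375],[453,492],[339,513]],20,[[382,95],[477,86],[573,138],[676,194],[691,268]])
p('runner corners lf,lb,rf',[[348,142],[380,180],[50,383],[85,428]],22)
p('holes',[[319,202],[127,361]],22,[[428,290],[558,398]])
p('dog top',[[517,187]],45,[[408,145]]);p('rail inner corners top',[[648,205],[395,520]],20)
p('well',[[145,472],[12,375]],0)
E
```

```text
dots [[527.0, -281.0], [562.0, -311.0], [566.0, -371.0], [569.0, -431.0], [539.0, -465.0]] [[530.0, -282.0], [565.0, -312.0], [569.0, -372.0], [573.0, -432.0], [541.0, -466.0]]
runner corners lf,lb,rf [[441.0, -364.0], [459.0, -366.0], [429.0, -491.0], [448.0, -496.0]] 
holes [[449.0, -387.0], [441.0, -471.0]] [[452.0, -388.0], [444.0, -471.0]]
dog top [[490.0, -334.0]] [[496.0, -334.0]]
rail inner corners top [[547.0, -290.0], [558.0, -454.0]] 
well [[480.0, -498.0], [423.0, -500.0]]
```

```bash
python3 - <<'E'
from h import *;from plan import *
P=[[425,-425],[480,-415],[465,-510],[490,-475],[540,-440],[535,-390],[535,-360]]
def hts(R):
    C=np.array([[a*11,b*14.5,19] for a in(-1,1) for b in(-1,1)])@R.T;low=C[:,2].min();o=[]
    for az in(3.6,65):
        u=np.array([np.cos(np.radians(az)),np.sin(np.radians(az)),0]);s=C@u;m=s>s.max()-1.5;o+= [C[m,2].min()-low,s.max()]
    return low,o
for th in(15,20,25,30):
  for d in(60,75,90):
    for az in(140,165,180):
      R=tool(az,th,d);low,o=hts(R);c=[clr(p+[2-low],R) for p in P]
      print(th,d,az,'zTCP',round(2-low),'contact h',np.round(o).astype(int).tolist(),'clr',np.round(c).astype(int).tolist(),'q6',round(joints(P[2]+[25],R)[4]-90))
E
```

```text
15 60 140 zTCP 25 contact h [7, 20, 8, 21] clr [63, 57, 74, 67, 55, 47, 41] q6 -116
15 60 165 zTCP 25 contact h [9, 17, 9, 21] clr [63, 57, 74, 67, 55, 47, 41] q6 -141
15 60 180 zTCP 25 contact h [3, 14, 9, 22] clr [63, 57, 74, 67, 55, 47, 41] q6 -156
15 75 140 zTCP 25 contact h [7, 19, 9, 21] clr [64, 58, 70, 65, 52, 48, 44] q6 -113
15 75 165 zTCP 24 contact h [8, 16, 8, 21] clr [64, 57, 70, 65, 52, 48, 44] q6 -138
15 75 180 zTCP 25 contact h [9, 13, 9, 22] clr [64, 57, 70, 65, 52, 48, 44] q6 -153
15 90 140 zTCP 25 contact h [6, 18, 9, 21] clr [64, 56, 66, 61, 48, 47, 46] q6 -111
15 90 165 zTCP 25 contact h [7, 15, 7, 20] clr [64, 56, 66, 61, 48, 47, 46] q6 -136
15 90 180 zTCP 24 contact h [8, 12, 8, 22] clr [64, 56, 66, 61, 48, 47, 46] q6 -151
20 60 140 zTCP 25 contact h [10, 21, 11, 22] clr [69, 62, 75, 70, 58, 51, 44] q6 -119
20 60 165 zTCP 26 contact h [12, 18, 12, 22] clr [69, 62, 75, 70, 58, 51, 44] q6 -144
20 60 180 zTCP 26 contact h [4, 15, 12, 23] clr [69, 62, 75, 70, 58, 51, 44] q6 -159
20 75 140 zTCP 26 contact h [9, 20, 12, 22] clr [70, 62, 69, 65, 54, 50, 45] q6 -115
20
[... 1268 characters left out ...]
8, 52] q6 -123
30 60 165 zTCP 27 contact h [17, 19, 17, 23] clr [77, 69, 74, 71, 61, 58, 52] q6 -148
30 60 180 zTCP 27 contact h [6, 16, 18, 25] clr [77, 70, 74, 72, 61, 58, 52] q6 -163
30 75 140 zTCP 27 contact h [13, 21, 18, 24] clr [75, 66, 62, 61, 51, 53, 50] q6 -118
30 75 165 zTCP 26 contact h [14, 17, 14, 24] clr [75, 65, 62, 61, 50, 53, 50] q6 -143
30 75 180 zTCP 27 contact h [3, 14, 17, 25] clr [75, 66, 62, 61, 51, 53, 50] q6 -158
30 90 140 zTCP 28 contact h [11, 19, 18, 23] clr [69, 58, 53, 47, 35, 43, 43] q6 -113
30 90 165 zTCP 27 contact h [14, 16, 14, 23] clr [69, 57, 54, 47, 35, 43, 43] q6 -138
30 90 180 zTCP 26 contact h [14, 12, 14, 25] clr [69, 57, 54, 47, 35, 43, 42] q6 -153
```

The zoomed view gives the runner's hole centres at about (319,202) and (127,361), the dog top at (517,187) and five brass dots on the frame. These agree with the scene camera to about 3 mm. The runner's centre is (446,-429), the frame origin is (558,-372) with 3.6° yaw, and the dog sits at frame (-63,42). I'll go in now.

```bash
cat > go.py <<'E'
import sys
from h import *;from plan import *
R1=tool(140,25,60)
def go(*pts):
    s=arm.read_state();p,R=s['ee_pos'],s['eef_rot'];print('at',s['t'],p.round(1))
    for q in pts:
        q=np.array(q,float);print(q,'row',rows(p,R,q,R1).round(3).tolist(),'len',np.linalg.norm(q-p).round(),'clr',round(clr(q,R1)));p,R=q,R1
if __name__=='__main__': go(*eval(sys.argv[1]))
E
python3 go.py "[[405,-425,200],[392,-429,50],[392,-429,27],[440,-429,27],[460,-429,27]]"; python3 -c "
from plan import *;print(tool(140,25,60).T.round(4))"
```

```text
at 3.7333 [ 428.2 -423.8  332.4]
[ 405. -425.  200.] row [0.04, -0.406, 0.534, 0.033, 0.002, -0.001] len 134.0 clr 114
[ 392. -429.   50.] row [-0.017, -0.365, 0.659, 0.0, 0.0, 0.0] len 151.0 clr 80
[ 392. -429.   27.] row [-0.008, -0.048, 0.104, 0.0, 0.0, 0.0] len 23.0 clr 77
[ 440. -429.   27.] row [-0.186, 0.143, 0.051, 0.0, 0.0, 0.0] len 48.0 clr 73
[ 460. -429.   27.] row [-0.077, 0.06, 0.021, 0.0, 0.0, 0.0] len 20.0 clr 71
[[-0.7742  0.6287  0.0734]
 [ 0.5967  0.6861  0.4162]
 [ 0.2113  0.366  -0.9063]]
```

send_rows(series=[[0.008,-0.081,0.107,0.007,0,0],[0.016,-0.162,0.214,0.013,0.001,0],[0.024,-0.244,0.32,0.02,0.001,0],[0.032,-0.325,0.427,0.026,0.002,-0.001],[0.04,-0.406,0.534,0.033,0.002,-0.001]])

```text
t: 4.15
ee_pos: [407.8, -421.2, 201.3]
eef_rot: [[-0.781, 0.589, 0.206], [0.62, 0.694, 0.365], [0.072, 0.413, -0.908]]
force: [0.3, -1.0, 0.5]
finger_gap: -0.0
```

send_rows(series=[[-0.003,-0.073,0.132,0,0,0],[-0.007,-0.146,0.264,0,0,0],[-0.01,-0.219,0.395,0,0,0],[-0.014,-0.292,0.527,0,0,0],[-0.017,-0.365,0.659,0,0,0]])

```text
t: 4.57
ee_pos: [395.0, -425.6, 51.2]
eef_rot: [[-0.781, 0.589, 0.207], [0.62, 0.694, 0.366], [0.072, 0.414, -0.907]]
force: [-1.0, -1.0, -0.3]
finger_gap: -0.0
```

```bash
python3 go.py "[[392,-429,27],[430,-429,27],[460,-429,27]]"; python3 -c "
from h import *;from plan import *
s=arm.read_state();print(s['eef_rot'].round(3).tolist(),s['force'],s['qpos'].round(1));a=snap('side','d4');b=snap('scene','s4')
cv2.imwrite('pics/m4.png',np.hstack([a[:,250:560],b[60:,100:460].repeat(1,0).copy() if 0 else cv2.resize(b[180:330,180:380],(560,420),interpolation=cv2.INTER_CUBIC)])[:, :800])"
```

```text
at 4.5667 [ 395.  -425.6   51.2]
[ 392. -429.   27.] row [-0.008, -0.071, 0.1, -0.001, -0.001, 0.003] len 25.0 clr 77
[ 430. -429.   27.] row [-0.147, 0.113, 0.04, 0.0, 0.0, 0.0] len 38.0 clr 74
[ 460. -429.   27.] row [-0.116, 0.089, 0.032, 0.0, 0.0, 0.0] len 30.0 clr 71
[[-0.781, 0.589, 0.207], [0.62, 0.694, 0.366], [0.072, 0.414, -0.907]] [-0.99825726 -1.02015818 -0.32726995] [ -65.7   28.1   94.2   20.6   74.  -125. ]
```

View pics/m4.png

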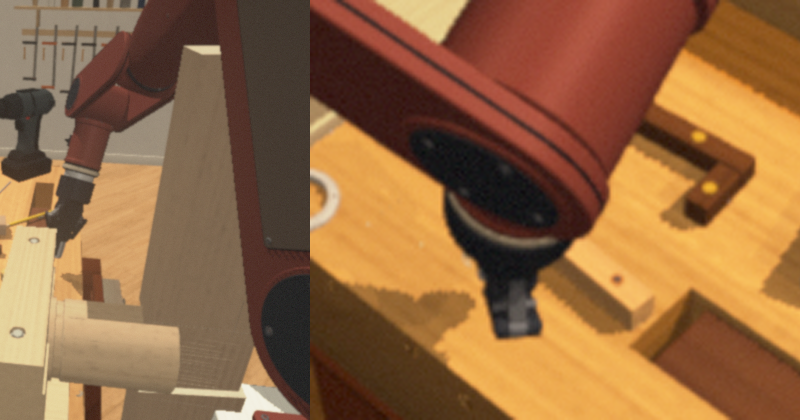

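The side half shows the forearm passing the pillar top at (190,45). The wrist there measures about 90 mm across, so I'll keep clearances of at least 60 mm. The scene half shows the fingers at (515,310) in front of the runner. I'll build a colour detector for the runner so I need fewer views.

```bash
cat > det.py <<'E'
from h import *
FO=np.array([558.5,-372.]);FY=np.radians(3.6)
FR=np.array([[np.cos(FY),-np.sin(FY)],[np.sin(FY),np.cos(FY)]])
def det(im,n,c,smax=138,vmin=170,dbg=None):
    hsv=cv2.cvtColor(cv2.GaussianBlur(im,(3,3),0),cv2.COLOR_BGR2HSV)
    m=((hsv[...,1]<smax)&(hsv[...,2]>vmin)).astype(np.uint8)
    m=cv2.morphologyEx(m,cv2.MORPH_CLOSE,np.ones((5,5)))
    if dbg: cv2.imwrite(dbg,m*255)
    out=[]
    for k in cv2.findContours(m,cv2.RETR_EXTERNAL,cv2.CHAIN_APPROX_NONE)[0]:
        if cv2.contourArea(k)<150: continue
        P=ray(n,k[:,0],22,c)[:,:2]
        if not(380<P[:,0].mean()<600 and -540<P[:,1].mean()<-270): continue
        (cx,cy),(w,h),a=cv2.minAreaRect(P.astype(np.float32))
        B=cv2.boxPoints(((cx,cy),(w,h),a));e=B[1]-B[0] if np.linalg.norm(B[1]-B[0])>np.linalg.norm(B[2]-B[1]) else B[2]-B[1]
        e=e*np.sign(e[1]);f=FR.T@(np.array([cx,cy])-FO)
        print('rect',np.round([cx,cy],1),'size',round(max(w,h)),round(min(w,h)),'a_world',round(np.degrees(np.arctan2(e[0],e[1])),1),'frame',f.round(1),'a_frame',round(np.degrees(np.arctan2(e[0],e[1]))+3.6,1))
        d=e/np.linalg.norm(e);print('   ends L',(np.array([cx,cy])+d*max(w,h)/2).round(),'R',(np.array([cx,cy])-d*max(w,h)/2).round())
E
python3 - <<'E'
from det import *
c=tuple(np.load('w3c.npy',allow_pickle=True)[0]);im=cv2.imread('pics/w3.png');h=cv2.cvtColor(im,cv2.COLOR_BGR2HSV)
for u,v in((153,206),(165,195),(135,217),(180,220),(120,160),(200,240),(250,140)): print(u,v,h[v,u])
for s in(100,110,120,130): print(s);det(im,'wrist',c,s,150)
E
```

```text
153 206 [ 18 107 248]
165 195 [ 18 107 247]
135 217 [ 17 108 247]
180 220 [ 16 124 240]
120 160 [ 16 125 236]
200 240 [ 17 122 242]
250 140 [ 15 135 226]
100
110
rect [ 443.3 -441.2] size 101 14 a_world 5.3 frame [-119.3  -61.9] a_frame 8.9
   ends L [ 448. -391.] R [ 439. -492.]
120
rect [ 506.  -491.8] size 63 20 a_world -0.2 frame [ -59.9 -116.3] a_frame 3.4
   ends L [ 506. -460.] R [ 506. -523.]
rect [ 509.7 -365.1] size 101 24 a_world -15.2 frame [-48.3   9.9] a_frame -11.6
   ends L [ 496. -316.] R [ 523. -414.]
rect [ 445.4 -429.3] size 129 19 a_world 4.7 frame [-116.5  -50. ] a_frame 8.3
   ends L [ 451. -365.] R [ 440. -493.]
130
```

send_rows(series=[[-0.002,-0.014,0.02,0,0,0],[-0.003,-0.028,0.04,0,0,0],[-0.005,-0.043,0.06,0,0,0],[-0.006,-0.057,0.08,0,0,0],[-0.008,-0.071,0.1,0,0,0]])

```text
t: 5.08
ee_pos: [391.4, -430.8, 28.5]
eef_rot: [[-0.78, 0.59, 0.208], [0.621, 0.693, 0.365], [0.071, 0.414, -0.907]]
force: [0.1, -1.2, 0.3]
finger_gap: -0.2
```

send_rows(series=[[-0.029,0.023,0.008,0,0,0],[-0.059,0.045,0.016,0,0,0],[-0.088,0.068,0.024,0,0,0],[-0.118,0.09,0.032,0,0,0],[-0.147,0.113,0.04,0,0,0]])

```text
t: 5.5
ee_pos: [430.0, -429.6, 27.7]
eef_rot: [[-0.78, 0.59, 0.207], [0.621, 0.693, 0.367], [0.073, 0.415, -0.907]]
force: [-2.1, 0.6, 0.2]
finger_gap: 0.1
```

send_rows(series=[[-0.023,0.018,0.006,0,0,0],[-0.046,0.036,0.013,0,0,0],[-0.07,0.053,0.019,0,0,0],[-0.093,0.071,0.026,0,0,0],[-0.116,0.089,0.032,0,0,0]])

```text
t: 5.92
ee_pos: [459.4, -429.3, 27.4]
eef_rot: [[-0.78, 0.591, 0.207], [0.621, 0.692, 0.367], [0.074, 0.415, -0.907]]
force: [-0.9, -0.8, 0.7]
finger_gap: 0.2
```

```bash
cat >> det.py <<'E'
def look(name,n='wrist',ths=(108,112,116,120,124),dbg=None):
    c=cam(n);im=snap(n,name)
    for s in ths: print('thr',s);det(im,n,c,s,150)
    return im,c
E
python3 -c "
from det import *;look('w5')"; python3 go.py "[[430,-429,27]]"
```

```text
thr 108
rect [ 496.3 -382.4] size 74 25 a_world 7.9 frame [-62.7  -6.5] a_frame 11.5
   ends L [ 501. -346.] R [ 491. -419.]
rect [ 515.2 -316.3] size 26 17 a_world -3.7 frame [-39.8  58.4] a_frame -0.1
   ends L [ 514. -303.] R [ 516. -329.]
rect [ 402.8 -390.7] size 15 9 a_world 70.1 frame [-156.5   -8.9] a_frame 73.7
   ends L [ 410. -388.] R [ 396. -393.]
thr 112
rect [ 486.  -449.6] size 11 5 a_world -53.2 frame [-77.2 -72.9] a_frame -49.6
   ends L [ 481. -446.] R [ 491. -453.]
rect [ 407.7 -465.2] size 33 3 a_world -0.5 frame [-156.3  -83.6] a_frame 3.1
   ends L [ 408. -449.] R [ 408. -482.]
rect [ 503.6 -380.3] size 80 40 a_world 7.8 frame [-55.3  -4.9] a_frame 11.4
   ends L [ 509. -341.] R [ 498. -420.]
rect [ 518.3 -315.3] size 24 23 a_world 32.3 frame [-36.6  59.1] a_frame 35.9
   ends L [ 525. -305.] R [ 512. -325.]
rect [ 402.8 -390.7] size 15 9 a_world 70.4 frame [-156.5   -8.9] a_frame 74.0
   ends L [ 410. -388.] R [ 396. -393.]
thr 116
rect [ 486.1 -449.8] size 12 5 a_world -49.6 frame [-77.1 -73.1] a_frame -46.0
   ends L [ 482. -446.] R [ 491. -454.]
rect [ 588.3
[... 3100 characters left out ...]
-437.5] size 7 4 a_world 60.1 frame [-164.4  -55.3] a_frame 63.7
   ends L [ 401. -436.] R [ 395. -439.]
rect [ 483.6 -358.4] size 120 87 a_world 6.1 frame [-73.9  18.3] a_frame 9.7
   ends L [ 490. -299.] R [ 477. -418.]
rect [ 403.6 -387.9] size 18 14 a_world 1.9 frame [-155.6   -6.1] a_frame 5.5
   ends L [ 404. -379.] R [ 403. -397.]
rect [ 524.8 -290.4] size 184 128 a_world -71.0 frame [-28.5  83.6] a_frame -67.4
   ends L [ 438. -261.] R [ 612. -320.]
rect [ 430.8 -343.5] size 98 74 a_world 31.0 frame [-125.7   36.5] a_frame 34.6
   ends L [ 456. -302.] R [ 406. -385.]
at 5.9667 [ 460.4 -429.2   27.5]
[ 430. -429.   27.] row [0.119, -0.09, -0.029, -0.001, -0.001, 0.003] len 30.0 clr 74
```

```bash
sed -i 's/if cv2.contourArea(k)<150: continue/if cv2.contourArea(k)<150: continue/; s/^        e=e\*np.sign(e\[1\])/        if max(w,h)<95 or not 14<min(w,h)<30: continue\n        e=e*np.sign(e[1])/' det.py
python3 - <<'E'
from h import *;from plan import *
from go import go,R1
s=arm.read_state();m,R,t,f=cam('wrist');p=s['ee_pos'];Re=s['eef_rot']
for P in([420,-440,200],[400,-440,250],[410,-450,300],[450,-440,250]):
    d=np.array(P)-p;c=(m,R,t-R@d,f);print(P,proj('wrist',[[500,-360,22],[480,-495,22],[493,-336,45],[475,-430,22],list(np.array(P)+19*Re[:,2])],c).round().tolist())
go([440,-435,60],[410,-450,250])
E
```

```text
[420, -440, 200] [[306.0, 208.0], [196.0, 294.0], [330.0, 190.0], [242.0, 241.0], [278.0, 261.0]]
[400, -440, 250] [[294.0, 213.0], [199.0, 287.0], [315.0, 197.0], [239.0, 241.0], [278.0, 261.0]]
[410, -450, 300] [[278.0, 195.0], [191.0, 260.0], [295.0, 181.0], [227.0, 220.0], [278.0, 261.0]]
[450, -440, 250] [[269.0, 182.0], [166.0, 257.0], [289.0, 164.0], [209.0, 210.0], [278.0, 261.0]]
at 5.9667 [ 460.4 -429.2   27.5]
[ 440. -435.   60.] row [0.073, -0.013, -0.179, -0.001, -0.001, 0.003] len 39.0 clr 80
[ 410. -450.  250.] row [0.139, 0.254, -0.92, 0.0, 0.0, 0.0] len 193.0 clr 131
```

send_rows(series=[[0.015,-0.003,-0.036,0,0,0],[0.03,-0.005,-0.072,0,0,0],[0.044,-0.008,-0.107,0,0,0],[0.058,-0.01,-0.143,0,0,0],[0.073,-0.013,-0.179,0,0,0]])

```text
t: 6.38
ee_pos: [437.9, -435.7, 60.9]
eef_rot: [[-0.78, 0.591, 0.208], [0.622, 0.692, 0.366], [0.073, 0.415, -0.907]]
force: [0.1, 0.8, -0.5]
finger_gap: -0.3
```

send_rows(series=[[0.02,0.05,-0.184,0,0,0],[0.04,0.1,-0.368,0,0,0],[0.06,0.15,-0.552,0,0,0],[0.08,0.2,-0.736,0,0,0],[0.1,0.254,-0.92,0,0,0]])

```text
t: 6.8
ee_pos: [413.8, -455.3, 251.8]
eef_rot: [[-0.78, 0.591, 0.207], [0.622, 0.692, 0.366], [0.073, 0.415, -0.907]]
force: [-0.4, -1.3, 0.3]
finger_gap: 0.3
```

```bash
python3 -c "
from det import *;look('w6',ths=(104,108,112,115,118,121))"; python3 go.py "[]"
```

```text
thr 104
thr 108
thr 112
rect [ 484.3 -433.3] size 126 16 a_world 9.1 frame [-77.9 -56.5] a_frame 12.7
   ends L [ 494. -371.] R [ 474. -496.]
thr 115
rect [ 489.8 -433.9] size 127 26 a_world 10.4 frame [-72.4 -57.5] a_frame 14.0
   ends L [ 501. -371.] R [ 478. -497.]
thr 118
rect [ 490. -434.] size 129 27 a_world 10.3 frame [-72.3 -57.6] a_frame 13.9
   ends L [ 501. -371.] R [ 478. -497.]
thr 121
at 6.85 [ 414.9 -458.8  261.2]
```

```bash
python3 go.py "[[430,-402,60],[440,-402,27],[480,-402,27],[455,-410,40]]"
```

```text
at 6.85 [ 414.9 -458.8  261.2]
[ 430. -402.   60.] row [0.056, -0.171, 1.032, -0.002, 0.002, 0.004] len 210.0 clr 73
[ 440. -402.   27.] row [-0.051, -0.039, 0.16, 0.0, 0.0, 0.0] len 34.0 clr 67
[ 480. -402.   27.] row [-0.155, 0.119, 0.042, 0.0, 0.0, 0.0] len 40.0 clr 64
[ 455. -410.   40.] row [0.076, -0.075, -0.1, 0.0, 0.0, 0.0] len 29.0 clr 70
```

send_rows(series=[[0.011,-0.034,0.196,0,0,0.001],[0.022,-0.068,0.392,-0.001,0.001,0.002],[0.034,-0.103,0.588,-0.001,0.001,0.002],[0.045,-0.137,0.784,-0.002,0.002,0.003],[0.056,-0.171,0.98,-0.002,0.002,0.004]])

```text
t: 7.27
ee_pos: [426.0, -399.8, 57.2]
eef_rot: [[-0.773, 0.599, 0.207], [0.629, 0.682, 0.374], [0.083, 0.419, -0.904]]
force: [0.2, -0.1, -0.8]
finger_gap: -0.1
```

```bash
python3 -c "from h import *;arm.read_camera('side')"; python3 go.py "[[440,-402,27],[480,-402,27],[455,-410,40]]"
```

```text
at 7.3167 [ 423.4 -393.1   48.9]
[ 440. -402.   27.] row [-0.103, -0.027, 0.098, 0.003, -0.007, -0.003] len 29.0 clr 67
[ 480. -402.   27.] row [-0.155, 0.119, 0.042, 0.0, 0.0, 0.0] len 40.0 clr 64
[ 455. -410.   40.] row [0.076, -0.075, -0.1, 0.0, 0.0, 0.0] len 29.0 clr 70
```

send_rows(series=[[-0.026,-0.007,0.025,0,0,0],[-0.052,-0.014,0.049,0,0,0],[-0.078,-0.02,0.074,0,0,0],[-0.103,-0.027,0.098,0,0,0],[-0.103,-0.027,0.098,0,0,0]])

```text
t: 7.73
ee_pos: [444.4, -411.0, 37.4]
eef_rot: [[-0.774, 0.598, 0.207], [0.628, 0.683, 0.373], [0.082, 0.419, -0.904]]
force: [-1.1, 0.3, -0.1]
finger_gap: -0.3
```

send_rows(series=[[-0.04,0.03,0.01,0,0,0],[-0.078,0.06,0.021,0,0,0],[-0.117,0.09,0.032,0,0,0],[-0.155,0.119,0.042,0,0,0],[-0.155,0.119,0.042,0,0,0]])

```text
t: 8.15
ee_pos: [485.5, -409.1, 36.8]
eef_rot: [[-0.775, 0.597, 0.207], [0.627, 0.683, 0.375], [0.083, 0.42, -0.904]]
force: [-0.3, -0.1, 0.4]
finger_gap: -0.1
```

send_rows(series=[[0.025,-0.02,-0.02,0,0,0],[0.05,-0.05,-0.06,0,0,0],[0.1,-0.06,-0.28,0,0,0],[0.14,0,-0.55,0,0,0],[0.17,0.05,-0.83,0,0,0]])

```text
t: 8.57
ee_pos: [432.2, -437.4, 161.8]
eef_rot: [[-0.773, 0.601, 0.205], [0.629, 0.68, 0.378], [0.088, 0.42, -0.903]]
force: [0.4, -0.8, -0.3]
finger_gap: 0.1
```

send_rows(series=[[0.02,0.1,-0.1,0,0,0],[0.04,0.2,-0.2,0,0,0],[0.04,0.2,-0.2,0,0,0],[0.04,0.2,-0.2,0,0,0],[0.04,0.2,-0.2,0,0,0]])

```text
t: 8.98
ee_pos: [443.1, -420.5, 214.5]
eef_rot: [[-0.773, 0.6, 0.206], [0.628, 0.681, 0.375], [0.085, 0.419, -0.904]]
force: [-1.3, -0.5, -0.7]
finger_gap: 0.2
```

```bash
python3 -c "
from det import *;look('w7',ths=(108,110,112,114,116,118,121))"; python3 go.py "[]"
```

```text
thr 108
thr 110
thr 112
thr 114
rect [ 500.8 -432.6] size 127 16 a_world 19.0 frame [-61.4 -56.9] a_frame 22.6
   ends L [ 521. -373.] R [ 480. -493.]
thr 116
rect [ 505.6 -434.3] size 128 26 a_world 20.9 frame [-56.8 -58.9] a_frame 24.5
   ends L [ 528. -374.] R [ 483. -494.]
thr 118
rect [ 505.5 -434.5] size 129 27 a_world 20.9 frame [-56.8 -59. ] a_frame 24.5
   ends L [ 528. -374.] R [ 483. -495.]
thr 121
rect [ 505.6 -434.1] size 130 28 a_world 20.4 frame [-56.7 -58.6] a_frame 24.0
   ends L [ 528. -373.] R [ 483. -495.]
at 9.0333 [ 443.1 -420.2  213.6]
```

```bash
python3 go.py "[[468,-538,80],[470,-536,27],[486,-493,27]]"
```

```text
at 9.0333 [ 443.1 -420.2  213.6]
[ 468. -538.   80.] row [-0.524, -0.607, 0.407, 0.001, -0.004, -0.002] len 180.0 clr 79
[ 470. -536.   27.] row [-0.021, -0.097, 0.246, 0.0, 0.0, 0.0] len 53.0 clr 71
[ 486. -493.   27.] row [0.073, 0.195, 0.096, 0.0, 0.0, 0.0] len 46.0 clr 72
```

send_rows(series=[[-0.13,-0.15,0.1,0,-0.001,0],[-0.26,-0.3,0.2,0,-0.002,0],[-0.39,-0.45,0.3,0,-0.003,0],[-0.524,-0.607,0.407,0.001,-0.004,-0.002],[-0.524,-0.607,0.407,0.001,-0.004,-0.002]])

```text
t: 9.45
ee_pos: [466.4, -537.8, 71.6]
eef_rot: [[-0.773, 0.598, 0.209], [0.629, 0.682, 0.373], [0.081, 0.42, -0.904]]
force: [-1.0, 0.5, -1.5]
finger_gap: -0.2
```

send_rows(series=[[-0.007,-0.032,0.08,0,0,0],[-0.014,-0.065,0.16,0,0,0],[-0.021,-0.097,0.246,0,0,0],[-0.021,-0.097,0.246,0,0,0],[-0.021,-0.097,0.246,0,0,0]])

```text
t: 9.87
ee_pos: [471.3, -534.4, 27.0]
eef_rot: [[-0.775, 0.595, 0.212], [0.627, 0.686, 0.368], [0.074, 0.419, -0.905]]
force: [0.4, -0.2, 0.5]
finger_gap: -0.1
```

```bash
python3 go.py "[[470,-536,27],[486,-493,27]]"
```

```text
at 9.8667 [ 471.3 -534.4   27. ]
[ 470. -536.   27.] row [-0.0, -0.009, -0.004, 0.001, -0.0, 0.001] len 2.0 clr 71
[ 486. -493.   27.] row [0.073, 0.195, 0.096, 0.0, 0.0, 0.0] len 46.0 clr 72
```

send_rows(series=[[0.018,0.049,0.024,0,0,0],[0.037,0.098,0.048,0,0,0],[0.055,0.146,0.072,0,0,0],[0.073,0.195,0.096,0,0,0],[0.073,0.195,0.096,0,0,0]])

```text
t: 10.28
ee_pos: [489.2, -490.6, 29.5]
eef_rot: [[-0.777, 0.593, 0.213], [0.626, 0.688, 0.366], [0.07, 0.418, -0.906]]
force: [-0.5, -0.3, -0.3]
finger_gap: -0.0
```

```bash
python3 go.py "[[482,-506,30],[440,-450,210]]"; python3 -c "
from det import *;look('w8a',ths=(112,114,116))"
```

```text
at 10.2833 [ 489.2 -490.6   29.5]
[ 482. -506.   30.] row [-0.02, -0.073, -0.038, 0.001, 0.0, 0.001] len 17.0 clr 72
[ 440. -450.  210.] row [0.405, 0.441, -0.758, 0.0, 0.0, 0.0] len 193.0 clr 117
thr 112
thr 114
thr 116
```

send_rows(series=[[-0.02,-0.073,-0.038,0,0,0],[0.05,0.02,-0.19,0,0,0],[0.15,0.13,-0.38,0,0,0],[0.25,0.24,-0.57,0,0,0],[0.34,0.33,-0.75,0,0,0]])

```text
t: 10.75
ee_pos: [445.3, -463.1, 182.7]
eef_rot: [[-0.775, 0.595, 0.213], [0.628, 0.686, 0.367], [0.072, 0.418, -0.906]]
force: [-0.7, -0.6, 0.9]
finger_gap: 0.0
```

send_rows(series=[[0.05,0.04,-0.05,0,0,0],[0.05,0.04,-0.05,0,0,0],[0.05,0.04,-0.05,0,0,0],[0.05,0.04,-0.05,0,0,0],[0.05,0.04,-0.05,0,0,0]])

```text
t: 11.17
ee_pos: [440.3, -455.3, 192.9]
eef_rot: [[-0.775, 0.596, 0.212], [0.628, 0.686, 0.368], [0.074, 0.418, -0.905]]
force: [-0.4, -0.2, -0.6]
finger_gap: 0.1
```

```bash
python3 -c "
from det import *;look('w8',ths=(108,110,112,114,116,118,121))"; python3 go.py "[]"
```

```text
thr 108
thr 110
thr 112
rect [ 505.8 -412.4] size 125 15 a_world 17.1 frame [-55.2 -37. ] a_frame 20.7
   ends L [ 524. -353.] R [ 487. -472.]
thr 114
rect [ 512.9 -414.2] size 125 29 a_world 18.2 frame [-48.2 -39.3] a_frame 21.8
   ends L [ 532. -355.] R [ 493. -474.]
thr 116
rect [ 513.  -413.9] size 127 29 a_world 18.5 frame [-48.1 -39. ] a_frame 22.1
   ends L [ 533. -354.] R [ 493. -474.]
thr 118
rect [ 512.1 -415.5] size 131 29 a_world 18.0 frame [-49.  -40.5] a_frame 21.6
   ends L [ 532. -353.] R [ 492. -478.]
thr 121
at 11.2167 [ 440.4 -455.3  192.9]
```

```bash
python3 go.py "[[478,-519,70],[479,-517,27],[496,-465,27],[489,-482,30],[440,-450,200]]"
```

```text
at 11.2167 [ 440.4 -455.3  192.9]
[ 478. -519.   70.] row [-0.391, -0.363, 0.479, 0.001, -0.0, 0.0] len 143.0 clr 79
[ 479. -517.   27.] row [-0.013, -0.08, 0.2, 0.0, 0.0, 0.0] len 43.0 clr 71
[ 496. -465.   27.] row [0.098, 0.229, 0.113, 0.0, 0.0, 0.0] len 55.0 clr 70
[ 489. -482.   30.] row [-0.025, -0.073, -0.052, 0.0, 0.0, 0.0] len 19.0 clr 72
[ 440. -450.  200.] row [0.353, 0.317, -0.764, 0.0, 0.0, 0.0] len 180.0 clr 114
```

send_rows(series=[[-0.1,-0.09,0.12,0,0,0],[-0.2,-0.18,0.24,0,0,0],[-0.3,-0.27,0.36,0,0,0],[-0.391,-0.363,0.479,0,0,0],[-0.391,-0.363,0.479,0,0,0]])

```text
t: 11.63
ee_pos: [476.2, -516.5, 59.2]
eef_rot: [[-0.774, 0.599, 0.206], [0.628, 0.681, 0.378], [0.086, 0.422, -0.903]]
force: [-1.0, 1.1, -3.8]
finger_gap: -0.0
```

send_rows(series=[[-0.004,-0.027,0.067,0,0,0],[-0.009,-0.053,0.133,0,0,0],[-0.013,-0.08,0.2,0,0,0],[-0.013,-0.08,0.2,0,0,0],[-0.013,-0.08,0.2,0,0,0]])

```text
t: 12.05
ee_pos: [479.5, -517.2, 29.5]
eef_rot: [[-0.775, 0.595, 0.213], [0.628, 0.687, 0.366], [0.071, 0.418, -0.906]]
force: [1.0, 0.9, 1.0]
finger_gap: -0.1
```

send_rows(series=[[0.024,0.057,0.028,0,0,0],[0.049,0.114,0.056,0,0,0],[0.073,0.172,0.085,0,0,0],[0.098,0.229,0.113,0,0,0],[0.098,0.229,0.113,0,0,0]])

```text
t: 12.47
ee_pos: [497.9, -464.3, 31.6]
eef_rot: [[-0.776, 0.593, 0.214], [0.627, 0.689, 0.365], [0.069, 0.418, -0.906]]
force: [0.8, -0.4, -0.0]
finger_gap: -0.1
```

send_rows(series=[[-0.025,-0.073,-0.052,0,0,0],[0.06,0.0,-0.24,0,0,0],[0.15,0.08,-0.43,0,0,0],[0.24,0.16,-0.62,0,0,0],[0.33,0.244,-0.816,0,0,0]])

```text
t: 12.88
ee_pos: [442.3, -453.5, 192.3]
eef_rot: [[-0.775, 0.595, 0.214], [0.629, 0.687, 0.364], [0.069, 0.417, -0.906]]
force: [1.1, -0.8, -0.3]
finger_gap: -0.2
```

send_rows(series=[[0.02,0.02,0,0,0,0],[0.02,0.02,0,0,0,0],[0.02,0.02,0,0,0,0],[0.02,0.02,0,0,0,0],[0.02,0.02,0,0,0,0]])

```text
t: 13.3
ee_pos: [442.1, -447.3, 189.9]
eef_rot: [[-0.775, 0.595, 0.212], [0.628, 0.686, 0.367], [0.073, 0.418, -0.905]]
force: [-0.6, -0.2, -1.3]
finger_gap: 0.4
```

```bash
python3 -c "
from det import *;look('w9',ths=(106,108,110,112,114,116,118,121))"; python3 go.py "[]"
```

```text
thr 106
thr 108
thr 110
thr 112
rect [ 515.6 -397.5] size 101 26 a_world 16.0 frame [-44.4 -22.8] a_frame 19.6
   ends L [ 530. -349.] R [ 502. -446.]
thr 114
rect [ 519.1 -386.6] size 125 26 a_world 16.7 frame [-40.2 -12.1] a_frame 20.3
   ends L [ 537. -327.] R [ 501. -447.]
thr 116
rect [ 519.3 -386. ] size 126 27 a_world 16.7 frame [-40.  -11.6] a_frame 20.3
   ends L [ 537. -325.] R [ 501. -447.]
thr 118
rect [ 519.1 -386. ] size 127 27 a_world 16.7 frame [-40.2 -11.5] a_frame 20.3
   ends L [ 537. -325.] R [ 501. -447.]
thr 121
rect [ 519.  -386.3] size 129 28 a_world 16.9 frame [-40.3 -11.8] a_frame 20.5
   ends L [ 538. -324.] R [ 500. -448.]
at 13.35 [ 442.1 -447.3  189.8]
```

```bash
python3 go.py "[[482,-508,70],[484,-504,28],[501,-455,28],[490,-485,28],[452,-470,28],[452,-423,28],[500,-423,28]]"
```

```text
at 13.35 [ 442.1 -447.3  189.8]
[ 482. -508.   70.] row [-0.389, -0.34, 0.473, 0.001, -0.0, 0.0] len 140.0 clr 79
[ 484. -504.   28.] row [-0.011, -0.068, 0.2, 0.0, 0.0, 0.0] len 42.0 clr 72
[ 501. -455.   28.] row [0.088, 0.219, 0.108, 0.0, 0.0, 0.0] len 52.0 clr 69
[ 490. -485.   28.] row [-0.052, -0.136, -0.067, 0.0, 0.0, 0.0] len 32.0 clr 72
[ 452. -470.   28.] row [0.194, -0.062, -0.013, 0.0, 0.0, 0.0] len 41.0 clr 78
[ 452. -423.   28.] row [0.148, 0.161, 0.086, 0.0, 0.0, 0.0] len 47.0 clr 71
[ 500. -423.   28.] row [-0.186, 0.143, 0.051, 0.0, 0.0, 0.0] len 48.0 clr 66
```

send_rows(series=[[-0.1,-0.085,0.12,0,0,0],[-0.2,-0.17,0.24,0,0,0],[-0.3,-0.255,0.36,0,0,0],[-0.389,-0.34,0.473,0,0,0],[-0.389,-0.34,0.473,0,0,0]])

```text
t: 13.77
ee_pos: [480.4, -505.7, 60.0]
eef_rot: [[-0.774, 0.598, 0.207], [0.627, 0.682, 0.377], [0.084, 0.421, -0.903]]
force: [-0.3, 1.9, -2.8]
finger_gap: 0.1
```

send_rows(series=[[-0.004,-0.023,0.067,0,0,0],[-0.007,-0.045,0.133,0,0,0],[-0.011,-0.068,0.2,0,0,0],[-0.011,-0.068,0.2,0,0,0],[-0.011,-0.068,0.2,0,0,0]])

```text
t: 14.18
ee_pos: [484.5, -504.1, 29.9]
eef_rot: [[-0.775, 0.595, 0.213], [0.628, 0.687, 0.366], [0.071, 0.418, -0.906]]
force: [1.2, 1.1, 0.4]
finger_gap: 0.1
```

send_rows(series=[[0.022,0.055,0.027,0,0,0],[0.044,0.11,0.055,0,0,0],[0.066,0.164,0.082,0,0,0],[0.088,0.219,0.112,0,0,0],[0.088,0.219,0.114,0,0,0]])

```text
t: 14.6
ee_pos: [503.2, -452.5, 29.6]
eef_rot: [[-0.777, 0.593, 0.213], [0.626, 0.688, 0.367], [0.071, 0.418, -0.906]]
force: [-0.2, -0.4, -1.1]
finger_gap: -0.1
```

send_rows(series=[[-0.026,-0.068,-0.033,0,0,0],[-0.052,-0.136,-0.067,0,0,0],[0.045,-0.167,-0.073,0,0,0],[0.142,-0.198,-0.08,0,0,0],[0.142,-0.198,-0.08,0,0,0]])

```text
t: 15.02
ee_pos: [450.1, -469.5, 28.0]
eef_rot: [[-0.774, 0.596, 0.212], [0.628, 0.686, 0.367], [0.074, 0.418, -0.906]]
force: [-0.6, -0.6, -0.4]
finger_gap: 0.2
```

send_rows(series=[[0.04,0.04,0.02,0,0,0],[0.08,0.08,0.04,0,0,0],[0.12,0.12,0.065,0,0,0],[0.148,0.161,0.086,0,0,0],[0.148,0.161,0.086,0,0,0]])

```text
t: 15.43
ee_pos: [453.4, -421.4, 28.7]
eef_rot: [[-0.776, 0.594, 0.213], [0.627, 0.687, 0.367], [0.072, 0.418, -0.905]]
force: [0.0, 1.0, 0.2]
finger_gap: -0.2
```

```bash
python3 go.py "[[452,-423,28],[500,-423,28]]"; python3 -c "
from det import *;look('w10',ths=(112,115,118,121))"
```

```text
at 15.4333 [ 453.4 -421.4   28.7]
[ 452. -423.   28.] row [0.0, -0.011, -0.001, 0.001, 0.0, 0.001] len 2.0 clr 71
[ 500. -423.   28.] row [-0.186, 0.143, 0.051, 0.0, 0.0, 0.0] len 48.0 clr 66
thr 112
thr 115
thr 118
thr 121
```

send_rows(series=[[-0.045,0.035,0.012,0,0,0],[-0.09,0.07,0.025,0,0,0],[-0.135,0.104,0.038,0,0,0],[-0.19,0.146,0.055,0,0,0],[-0.19,0.146,0.055,0,0,0]])

```text
t: 15.9
ee_pos: [505.2, -423.6, 28.7]
eef_rot: [[-0.776, 0.593, 0.215], [0.627, 0.688, 0.365], [0.068, 0.418, -0.906]]
force: [-0.6, 0.4, 0.5]
finger_gap: -0.1
```

send_rows(series=[[0.06,-0.046,-0.03,0,0,0],[0.1,-0.03,-0.15,0,0,0],[0.12,0.03,-0.34,0,0,0],[0.14,0.09,-0.54,0,0,0],[0.16,0.15,-0.74,0,0,0]])

```text
t: 16.32
ee_pos: [463.0, -436.5, 177.5]
eef_rot: [[-0.775, 0.595, 0.213], [0.628, 0.687, 0.367], [0.072, 0.418, -0.906]]
force: [-0.4, -1.0, -0.3]
finger_gap: -0.1
```

send_rows(series=[[0.02,0.02,0,0,0,0],[0.02,0.02,0,0,0,0],[0.02,0.02,0,0,0,0],[0.02,0.02,0,0,0,0],[0.02,0.02,0,0,0,0]])

```text
t: 16.73
ee_pos: [462.3, -430.4, 176.2]
eef_rot: [[-0.775, 0.595, 0.212], [0.628, 0.686, 0.369], [0.074, 0.418, -0.905]]
force: [0.6, 0.4, 0.1]
finger_gap: 0.2
```

```bash
python3 -c "
from det import *;look('w11',ths=(108,110,112,114,116,118,121))"; python3 go.py "[]"
```

```text
thr 108
thr 110
thr 112
thr 114
rect [ 529.9 -363.3] size 114 14 a_world -1.4 frame [-28.   10.5] a_frame 2.2
   ends L [ 528. -306.] R [ 531. -420.]
thr 116
rect [ 532.5 -363.5] size 116 20 a_world -1.6 frame [-25.4  10.1] a_frame 2.0
   ends L [ 531. -306.] R [ 534. -421.]
thr 118
rect [ 532.3 -363.7] size 117 21 a_world -1.6 frame [-25.6   9.9] a_frame 2.0
   ends L [ 531. -305.] R [ 534. -422.]
thr 121
rect [ 532.2 -364.5] size 119 21 a_world -1.2 frame [-25.8   9.1] a_frame 2.4
   ends L [ 531. -305.] R [ 533. -424.]
at 16.7833 [ 462.3 -430.5  176.3]
```

```bash
python3 go.py "[[470,-398,70],[478,-398,28],[516,-398,28],[520,-398,28]]"
```

```text
at 16.7833 [ 462.3 -430.5  176.3]
[ 470. -398.   70.] row [0.033, -0.088, 0.549, 0.001, -0.0, 0.0] len 111.0 clr 72
[ 478. -398.   28.] row [-0.046, -0.064, 0.199, 0.0, 0.0, 0.0] len 43.0 clr 63
[ 516. -398.   28.] row [-0.147, 0.113, 0.04, 0.0, 0.0, 0.0] len 38.0 clr 59
[ 520. -398.   28.] row [-0.015, 0.012, 0.004, 0.0, 0.0, 0.0] len 4.0 clr 59
```

send_rows(series=[[0.008,-0.022,0.137,0,0,0],[0.016,-0.044,0.275,0,0,0],[0.025,-0.066,0.412,0,0,0],[0.033,-0.088,0.549,0,0,0],[0.033,-0.088,0.549,0,0,0]])

```text
t: 17.2
ee_pos: [468.1, -393.7, 64.9]
eef_rot: [[-0.775, 0.597, 0.207], [0.626, 0.683, 0.376], [0.083, 0.421, -0.903]]
force: [-0.4, 1.3, -1.2]
finger_gap: -0.4
```

send_rows(series=[[-0.015,-0.021,0.066,0,0,0],[-0.03,-0.043,0.132,0,0,0],[-0.046,-0.064,0.199,0,0,0],[-0.046,-0.064,0.199,0,0,0],[-0.046,-0.064,0.199,0,0,0]])

```text
t: 17.62
ee_pos: [478.5, -399.2, 29.4]
eef_rot: [[-0.775, 0.595, 0.213], [0.628, 0.687, 0.367], [0.072, 0.418, -0.906]]
force: [0.8, 0.5, -0.2]
finger_gap: 0.2
```

send_rows(series=[[-0.037,0.028,0.01,0,0,0],[-0.073,0.056,0.02,0,0,0],[-0.11,0.085,0.03,0,0,0],[-0.14,0.108,0.038,0,0,0],[-0.14,0.108,0.038,0,0,0]])

```text
t: 18.03
ee_pos: [517.0, -399.4, 31.2]
eef_rot: [[-0.776, 0.593, 0.215], [0.627, 0.688, 0.364], [0.068, 0.417, -0.906]]
force: [-1.2, -0.3, -0.7]
finger_gap: 0.2
```

send_rows(series=[[-0.005,0.004,0.001,0,0,0],[-0.01,0.008,0.003,0,0,0],[-0.015,0.012,0.004,0,0,0],[-0.015,0.012,0.004,0,0,0],[-0.015,0.012,0.004,0,0,0]])

```text
t: 18.45
ee_pos: [518.5, -399.2, 30.3]
eef_rot: [[-0.775, 0.595, 0.214], [0.628, 0.687, 0.366], [0.071, 0.417, -0.906]]
force: [-0.2, -0.3, 0.6]
finger_gap: 0.0
```

Not in contact with the rail yet, so I'll keep going in small steps.

send_rows(series=[[-0.005,0.004,0.001,0,0,0],[-0.01,0.008,0.004,0,0,0],[-0.015,0.012,0.008,0,0,0],[-0.015,0.012,0.008,0,0,0],[-0.015,0.012,0.008,0,0,0]])

```text
t: 18.87
ee_pos: [522.5, -398.5, 29.5]
eef_rot: [[-0.775, 0.595, 0.213], [0.628, 0.687, 0.366], [0.072, 0.418, -0.906]]
force: [-3.1, 2.0, 2.5]
finger_gap: 0.1
```

send_rows(series=[[-0.004,0.003,0.001,0,0,0],[-0.008,0.006,0.002,0,0,0],[-0.012,0.009,0.003,0,0,0],[-0.012,0.009,0.003,0,0,0],[-0.012,0.009,0.003,0,0,0]])

```text
t: 19.28
ee_pos: [524.7, -398.5, 29.4]
eef_rot: [[-0.776, 0.595, 0.211], [0.627, 0.687, 0.367], [0.073, 0.417, -0.906]]
force: [-8.9, 2.5, 3.6]
finger_gap: -0.2
```

```bash
python3 -c "
from h import *
s=arm.read_state();print(s['ee_pos'],s['force'],s['wrist_torque'])"
```

```text
[ 524.68017943 -398.46756314   29.44386031] [-8.89809524  2.50280494  3.63657566] [0.38781977 1.21319506 0.64207948]
```

send_rows(series=[[0.06,-0.046,-0.018,0,0,0],[0.1,-0.03,-0.15,0,0,0],[0.12,0.03,-0.34,0,0,0],[0.14,0.09,-0.54,0,0,0],[0.16,0.15,-0.74,0,0,0]])

```text
t: 19.7
ee_pos: [487.6, -412.4, 179.4]
eef_rot: [[-0.774, 0.595, 0.215], [0.629, 0.687, 0.365], [0.07, 0.418, -0.906]]
force: [0.5, -1.2, 0.5]
finger_gap: -0.2
```

send_rows(series=[[0.2,0.1,-0.1,0,0,0],[0.2,0.1,-0.1,0,0,0],[0.2,0.1,-0.1,0,0,0],[0.2,0.1,-0.1,0,0,0],[0.2,0.1,-0.1,0,0,0]])

```text
t: 20.12
ee_pos: [464.1, -380.5, 205.6]
eef_rot: [[-0.775, 0.595, 0.213], [0.628, 0.686, 0.367], [0.072, 0.418, -0.906]]
force: [0.6, 1.4, -0.0]
finger_gap: -0.0
```

```bash
python3 -c "
from det import *;im,c=look('w12',ths=(108,112,116,120))
q=proj('wrist',[[545,-372,20]],c)[0].astype(int);print(q,cam('wrist')[1].round(4).tolist())
np.save('w12c.npy',np.array([c],dtype=object),allow_pickle=True)
x0,y0=max(q[0]-100,0),max(q[1]-75,0);print(x0,y0);cv2.imwrite('pics/w12z.png',cv2.resize(im[y0:y0+150,x0:x0+200],None,fx=4,fy=4,interpolation=cv2.INTER_CUBIC))"; python3 go.py "[]"
```

```text
thr 108
thr 112
thr 116
thr 120
[254 255] [[0.5965, 0.6851, 0.4182], [0.6917, -0.7031, 0.1651], [0.4072, 0.1908, -0.8932]]
154 180
at 20.1667 [ 464.  -380.4  205.2]
```

View pics/w12z.png

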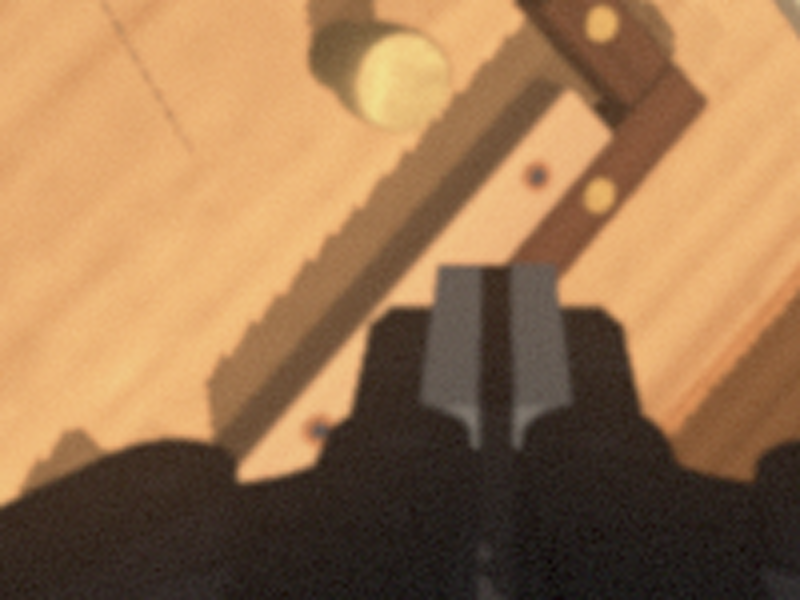

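The wrist view shows the runner inside the frame. Its left end is at (595,115), against the rail edge running from (615,130) to (515,262), and its holes are at (537,176) and (319,430). The dog stands clear at (403,82). The right half is partly hidden, so I'll check numerically and from a viewpoint set farther back.

```bash
python3 - <<'E'
from det import *
c=tuple(np.load('w12c.npy',allow_pickle=True)[0]);z=lambda L:(np.array(L,float)-1.5)/4+[154,180]
h=ray('wrist',z([[537,176],[319,430]]),22,c)[:,:2];d=h[0]-h[1]
print('holes',h.round(1).tolist(),'dist',np.linalg.norm(d).round(1),'yaw a_w',np.degrees(np.arctan2(d[0],d[1])).round(1),'frame',((h-FO)@FR).round(1).tolist())
r=ray('wrist',z([[615,128],[515,262]]),20,c)[:,:2];e=r[0]-r[1];print('rail front',r.round(1).tolist(),np.degrees(np.arctan2(e[0],e[1])).round(1))
dots=ray('wrist',z([[599,195],[602,22]]),20,c)[:,:2];print('dots',dots.round(1))
f=ray('wrist',z([[565,90],[240,445]]),22,c)[:,:2];e=f[0]-f[1];print('front edge',f.round(1).tolist(),np.degrees(np.arctan2(e[0],e[1])).round(1))
E
python3 go.py "[[400,-400,330],[430,-422,335]]"
```

```text
holes [[545.9, -324.7], [550.9, -408.7]] dist 84.2 yaw a_w -3.4 frame [[-9.6, 48.0], [-9.9, -36.1]]
rail front [[554.0, -299.7], [559.8, -343.8]] -7.5
dots [[ 564.5 -314.9]
 [ 529.5 -284.3]]
front edge [[534.5, -304.2], [537.9, -423.8]] -1.6
at 20.1667 [ 464.  -380.4  205.2]
[ 400. -400.  330.] row [0.232, 0.003, -0.669, 0.001, 0.0, 0.0] len 142.0 clr 156
[ 430. -422.  335.] row [-0.183, 0.024, -0.031, 0.0, 0.0, 0.0] len 38.0 clr 155
```

send_rows(series=[[0.03,-0.02,-0.15,0,0,0],[0.05,-0.05,-0.3,0,0,0],[0.08,-0.08,-0.45,0,0,0],[0.1,-0.1,-0.6,0,0,0],[0.13,-0.13,-0.7,0,0,0]])

```text
t: 20.58
ee_pos: [398.4, -435.0, 326.0]
eef_rot: [[-0.775, 0.595, 0.214], [0.628, 0.687, 0.365], [0.07, 0.417, -0.906]]
force: [0.6, -1.0, 0.2]
finger_gap: -0.2
```

send_rows(series=[[0,-0.05,-0.05,0,0,0],[0,-0.08,-0.1,0,0,0],[0,-0.08,-0.1,0,0,0],[0,-0.08,-0.1,0,0,0],[0,-0.08,-0.1,0,0,0]])

```text
t: 21.0
ee_pos: [385.0, -451.0, 334.6]
eef_rot: [[-0.775, 0.595, 0.213], [0.628, 0.686, 0.368], [0.073, 0.419, -0.905]]
force: [-0.2, 0.0, 0.3]
finger_gap: 0.1
```

```bash
python3 -c "
from det import *;c=cam('wrist');im=snap('wrist','w13');sc=snap('scene','s13')
s=arm.read_state();print(s['ee_pos'],s['force'],s['t'])
q=proj('wrist',[[545,-372,20]],c)[0].astype(int)
np.save('w13c.npy',np.array([c],dtype=object),allow_pickle=True)
x0,y0=max(q[0]-70,0),max(q[1]-60,0);print(q,x0,y0)
cv2.imwrite('pics/m13.png',np.hstack([cv2.resize(im[y0:y0+130,x0:x0+140],(560,520),interpolation=cv2.INTER_CUBIC),cv2.resize(sc[180:440,150:270],(240,520))]))"
```

```text
[ 385.13491099 -450.76025841  335.14797621] [-0.62630302 -0.00894413 -0.4068962 ] 21.1
[289 229] 219 169
```

View pics/m13.png

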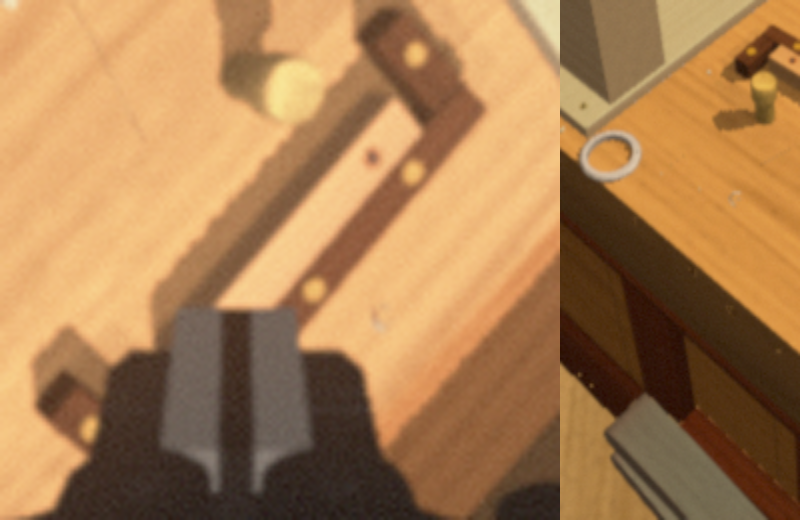

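The left half shows the runner hard against the rail with no gap. The ring is at its old place in the scene view. I'll do one numeric check on the scene picture for the right half, the ring and the offcut.

```bash
python3 - <<'E'
from det import *
c=cam('scene');im=cv2.imread('pics/s13.png');old=cv2.imread('pics/s0.png')
g=cv2.cvtColor(im,cv2.COLOR_BGR2GRAY)
for P in([546,-324.7,22],[551,-408.7,22]):
    # scene vs wrist bias ~ +3 mm x
    u=proj('scene',[np.array(P)+[3,0,0]],c)[0];x,y=u.round().astype(int);w=g[y-3:y+4,x-3:x+4];j=np.unravel_index(w.argmin(),w.shape)
    h=ray('scene',[[x-3+j[1],y-3+j[0]]],22,c)[0][:2];print('hole',h.round(1),w.min(),np.median(w),'frame',((h-[2,0]-FO)@FR).round(1))
for n,(u,v) in dict(ring=(175,252),off=(379,268)).items():
    d=cv2.absdiff(im[v-25:v+25,u-30:u+30],old[v-25:v+25,u-30:u+30]).mean();print(n,'diff',d.round(2))
# profile across runner/rail near the right end, frame x -35..5
for fy in(-55,-40,0,40):
    o=[]
    for fx in range(-32,6,3):
        p=FO+[2,0]+FR@[fx,fy];u=proj('scene',[[*p,21]],c)[0];o.append(int(g[int(round(u[1])),int(round(u[0]))]))
    print(fy,o)
E
```

```text
hole [ 558.5 -324.5] 81 162.0 frame [ 1.  47.6]
hole [ 563.8 -408.6] 75 162.0 frame [  1.  -36.7]
ring diff 4.57
off diff 4.48
-55 [73, 72, 71, 88, 144, 169, 169, 173, 171, 154, 122, 78, 77]
-40 [74, 72, 74, 80, 133, 171, 173, 175, 172, 172, 147, 80, 71]
0 [75, 72, 74, 89, 154, 176, 176, 172, 172, 169, 157, 98, 119]
40 [72, 71, 72, 74, 132, 172, 172, 170, 170, 167, 151, 86, 71]
```

```bash
python3 -c "
from cell import arm
print(arm.finish_job())"
```

```text
the job is handed in; nothing more can be done
None
```

The runner now lies between the two cheeks and flush along the back rail. I handed the job in at about 21 s of the 53 s allowed, with the arm well clear.

With the fingers shut and the tool tilted 25° to keep the forearm clear of a pillar beside the robot, I pushed in this order:
1. I pushed the runner forward near its middle.
2. I pushed its left end round behind the dog.
3. I pushed it endwise from the right, in three pushes.
4. I swung the right end in.
5. I pressed it against the rail at about 9 N.

**Last checks:**
- **Flush fit:** the runner's screw holes lie 9.6 and 9.9 mm in front of the rail, where 10 mm is flush. It is parallel to within about 0.2°.
- **Brightness profiles:** four lines across the runner and rail, in the scene camera, show the runner meeting the rail with no gap on either half.
- **Between the cheeks:** its ends are about 12 mm from the left cheek and 24 mm from the right.
- **Ring and off-cut:** the picture around each hardly changed from the first one, and I put the small difference down to image noise.

**Checks that failed or disagreed:**
- The scene-camera hole search picked the rail's dark edge instead of the holes, so it does not count as a check.
- Hand-picked points on the short visible rail edge and the runner's front edge gave angles of -7.5° and -1.6°, against -3.4° for the holes. I took these as picking errors.
- The wrist and scene cameras differ by about 3 mm.
- In the last wrist views the gripper hid part of the right half, so that half rests on the right-hand hole and the scene-camera profiles.
- I did not check the runner for lifting or tipping during the pushes; it was seen only between them and looked flat each time.

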